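Put the hot-air bench in order

TASK

Put the conservator's hot-air bench in order: turn the slot nozzle on the standing hot-air tool until its clamp ear points the same way as the pointer on the tool's collar, so that the slot is square to the grip, and pull the drawer out and lay every spare nozzle flat in the narrow bay and every hand tool (spatula, folder, seam roller; not all need be there) flat in the wide bay. When everything is in, slide the drawer fully shut; leave the jar, the weight and the dish where they are.

Things in the scene. Friction and masses are not known exactly. Their poses are not given: they have to be found in the camera images.
- case_front (a point): middle of the top front edge of the grey low drawer unit (the case) fixed to the bench: 250 deep (x) x 311 wide (y) x 82 high; x axis from its front to its back, so the drawer opens along its -x
- drawer (a joint): how far the drawer stands out, m: 0 fully shut, 0.17 at its stop; starts about a third to a half open. It slides with about 1.5 N of friction and stays where it is left. Its white front panel is 12 thick, 305 wide, its top 77 above the bench. With it at 0.17 the front 165 of the tray is clear of the case
- drawer_handle (a point): middle of the drawer's steel bar handle: 11 thick, 120 long, parallel to the front, 50 above the bench, its axis 35 in front of the panel's face; axes as the case
- bay_tools (a point): point on the floor, 18 above the bench, midway across the drawer's wide bay (205 along the slide x 175 across, on the case's +y side), for hand tools; moves with the drawer, axes as the case. Tray walls 40 high, divider 35 high. The bay's front end is 52 from here along -x, its back end 153 along +x; with the drawer at 0.17 the case's front edge is 113 from here along +x
- bay_nozzles (a point): point on the floor midway across the drawer's narrow bay (205 along the slide x 95 across, on the case's -y side), for spare nozzles; otherwise like bay_tools
- stand: hot-air hand tool standing nozzle-up in its fixed bench holder (base disc 90 across, tool up to 64 thick, black body to 166 above the bench, the nozzle's tip at 260); origin under its axis on the bench. A raised diamond-shaped pointer sticks out of the collar towards its +x axis
- pointer (a point): tip of the pointer: 45 from the tool's axis, 162 above the bench
- nozzle (a joint): angle of the steel slot nozzle on top of the tool, rad: 0 when its clamp ear stands exactly over the pointer, growing anticlockwise seen from above; range -0.4 to 1.7; it turns about the tool's upright axis with 0.06 N m of friction and stays where it is left
- nozzle_lip (a point): top centre of that nozzle's flat lip, on the turning axis, 260 above the bench. The lip is 42 wide (y axis) x 11 thick (x axis) and 34 tall below this point; the axes turn with the nozzle. The clamp ear sticks out towards the +x axis
- nozzle_ear (a point): outer end of the clamp ear, 27 from the turning axis, 199 above the bench
- spare1: spare offset slot nozzle, steel, 72 long, 80 g: a round sleeve 28 thick from x = -36 to +4, then a flat lip 42 wide and 10 high at the +x end, level with the sleeve's underside; a small ear 7 high stands on top of the sleeve near the -x end. Origin at mid-length on the sleeve's axis, x along it; lies with its origin 14 above what it rests on; grip it across the sleeve at x = -14
- spare2: spare offset slot nozzle, steel, 72 long, 80 g: a round sleeve 28 thick from x = -36 to +4, then a flat lip 42 wide and 10 high at the +x end, level with the sleeve's underside; a small ear 7 high stands on top of the sleeve near the -x end. Origin at mid-length on the sleeve's axis, x along it; lies with its origin 14 above what it rests on; grip it across the sleeve at x = -14
- spatula: palette spatula 150 long, 60 g: wooden handle 15 wide x 12 high from x = -75 to +15, then a steel blade 18 wide. Origin at mid-length on its centre line, x axis along its length. Lies with its origin 6 above what it rests on
- folder: white folder (a flat creasing bar with a narrower end) 150 long, 24 wide, 8 high, 50 g. Origin at mid-length on its centre line, x axis along its length. Lies with its origin 4 above what it rests on
- roller: seam roller 150 long, 100 g: wooden handle, 26 thick at the -x end and 18 thick at its waist (x = -25 to +15), and a black roller 26 thick, 38 wide at the +x end in a fork 44 wide. Origin at mid-length on its centre line, x axis along its length. Lies with its origin 13 above what it rests on
- paste_jar: bystander: closed jar 64 across, 75 high; origin under its middle
- weight: bystander: brass weight with a knob, 68 across, 68 high; origin under its middle
- dish: bystander: white dish 80 across, 32 high; origin under its middle
Things that resemble listed ones, but are neither listed nor needed, are in the scene too. What is shaped like the spare2 but red is not meant.

How it is judged:
By the outcome, as a careful person would: the job done as asked, in the order asked, and still so for the second after the job is handed in, with the robot touching nothing.
Of spatula, folder, roller only 2 to 3 are there at a start; the rules pass over those that are not, and their reading is None.
Of spare1, spare2 only 1 to 2 are there at a start; the rules pass over those that are not, and their reading is None.
At some moment in a run one of spatula, folder, roller, spare1, spare2 may be knocked a few centimetres aside while the robot is not near it.
Once in a run the grip may slacken for a moment while it holds something.
It also fails if it takes over 210 s, if anything falls off the work surface, if the arm or the gripper's body presses on something with over 40 N, if the wrist force passes 120 N, or if a joint passes its speed limit or range.

ROBOT

A 7-joint arm with a two-finger parallel gripper is mounted at the origin on the work surface. World frame = base frame: x ahead of the robot, y to its left, z up, the work surface at z = 0. Lengths are in m, angles in rad, forces in N, time in s.
With the tool pointing down it reaches from about 0.425 to 0.825 m from the base axis. Payload 3.6 kg.
Tool frame: the origin (TCP) lies at the very end of the fingers, on their centre line; the grasp point (between the pads) lies robot.pinch_z behind it (robot.pinch_z is the distance from the TCP to the grasp point, in m); z points along the fingers, x is the direction in which the jaws open and shut, and the axes are right-handed (so a half turn about z gives the same grasp; the last joint's range is limited). The gripper opens to 85 mm and grips with 20 to 120 N. Pads are 22 mm wide; open, the fingers measure 114 mm over their backs; the gripper's body (76 mm by 85 mm) begins 54 mm behind the grasp point. The pads swing forward as they close: fully open they stand 13 mm farther back than shut.
Start: joints at [1.079, 0.615, -0.013, 1.423, 0.008, 1.103, -0.04], TCP at [0.292, -0.581, 0.231] pointing down, gripper open.
Joint ranges: [-3.12, 3.12], [-0.3, 2.06], [-1.34, 1.32], [0.26, 2.42], [-1.36, 4.5], [0.01, 1.98], [-2.84, 2.84]. Speed limits (rad/s): [2.79, 2.79, 3.14, 3.14, 3.14, 3.14, 3.14].

INTERFACE

Orientations are given as a unit quaternion [w, x, y, z].
In Python, from station import robot, optics gives the robot as it stands.
- The arm moves only by the tool arm_command, never from a script. Its argument "series" is a list of rows, each a list of 3 entries, a list of its own where there are three numbers: the turn, a rotation vector about the tool's x, y, z in degrees, then the shift along the tool's x, y, z in m, then the opening, from 0 (shut) to 1 (fully open). A call has 1 to 12 rows; each row shifts and turns the commanded pose from where the row before left it, along the tool's axes as they then stand; what a row does not reach is not made up. A row lasts 1/10 s, in which the tool goes at most 50 mm and 8.59 degrees, less where a joint would pass 70% of its speed; a pose out of reach is approached as far as the arm can. A call with a gripper value outside its range is refused whole. The fingers move at their own pace and stop on an object; "newtons" is the grip in N (left out, the last holds). Time passes only in rows, so rows that do not move let the fingers close. It gives the time, the measured TCP pose, the force and the opening at its end, in the units of the state.
- robot.observe(): the state, without advancing time (a new reading comes with each control period).
- optics.get_image(name): name is "side" or "top" or "wrist"; returns a dict with "pixels" (480x640x3 uint8, red, green, blue), "K" (3x3 intrinsics, pixels), "rvec" (rotation vector, rad) and "tvec" (3), from world to camera coordinates, as OpenCV has them. Camera axes: x right, y down, z forward; pixel columns grow to the right and rows downward; lengths in m; the calibration is good to about 2 mm. A picture is of the moment at which its call begins. There is no depth.
- robot.job_done(): hands the job in, once; it reports no verdict.
The state is a dict: "time_s": time; "q": joint angles; "qvel": joint speeds; "effort": joint torques, N m; "tool_pos": TCP position; "ee_rot": TCP orientation; "contact_force": force on the tool from outside, world axes, zero at the start; "moment": the same for the moment, N m; "grip_width": finger opening in m.
Only numpy, scipy, OpenCV 4.12 (cv2) and the standard library are available. Lean on these libraries where they do the work, as an engineer would, in place of code of your own. Each camera call takes 0.05 s, during which the arm holds its last target.

## Working session

There is one attempt and no reset: what is moved stays moved. The work goes in short steps, Python scripts to look and compute and a tool call to move; the robot and the scene stay as the last step left them, time stands still between calls to the robot, and variables do not carry over. Pictures are saved under pics/ and viewed, and the job is handed in when it is done.

Besides the shell and the picture viewer there is one more tool, called after "Emit:" in YAML: its name, and indented under it one key for each argument. arm_command: Moves the arm, as the interface text tells. Its arguments: {"type":"object","properties":{"series":{"type":"array","items":{"type":"array"}},"newtons":{"type":"number"}},"required":["series"]}

```bash
ls; mkdir -p pics
python3 - <<'E'
from station import robot, optics
import cv2
print(robot.observe()); print(robot.pinch_z)
for n in ("side","top","wrist"):
    im=optics.get_image(n); cv2.imwrite(f"pics/{n}0.png",im["pixels"][:,:,::-1]); print(n,im["K"],im["rvec"],im["tvec"])
E
```

```text
pics
{'time_s': 0.0, 'q': array([ 1.07856444,  0.61592613, -0.01261295,  1.42491609,  0.00807259,
        1.10338425, -0.0404263 ]), 'qvel': array([ 3.92572048e-04,  9.25740075e-04, -6.47524805e-04,  7.58120834e-04,
       -1.30675511e-03, -1.58001487e-03, -1.56828912e-05]), 'effort': array([-2.62763606e-04, -4.69217348e+01,  2.58819507e-01, -1.71032435e+01,
        9.80418292e-03,  9.74264141e-03, -3.50181537e-06]), 'tool_pos': array([ 0.29156817, -0.58007756,  0.23012796]), 'ee_rot': array([-6.71714268e-04,  8.51204124e-01, -5.24833182e-01, -1.10387343e-03]), 'contact_force': array([-0.0951983 ,  0.68079163,  0.62688841]), 'moment': array([ 0.07903093, -0.03343953,  0.05099085]), 'grip_width': 0.08552806550842013}
0.0187
side [[490.52226197   0.         318.82181685]
 [  0.         490.52226197 243.33287039]
 [  0.           0.           1.        ]] [ 2.32872729 -0.10369841  0.07489075] [-0.59706543  0.17911892  1.076989  ]
top [[476.14055615   0.         321.69997629]
 [  0.         476.14055615 232.87536312]
 [  0.           0.           1.        ]] [ 2.20604903 -2.17473713  0.07185574] [0.02265051 0.59263921 1.13438701]
wrist [[340.32160217   0.         317.32217385]
 [  0.         340.32160217 238.41582422]
 [  0.           0.           1.        ]] [-2.43425913  1.49868317  0.24663415] [-0.64862382 -0.04117329  0.38076057]
```

View pics/top0.png

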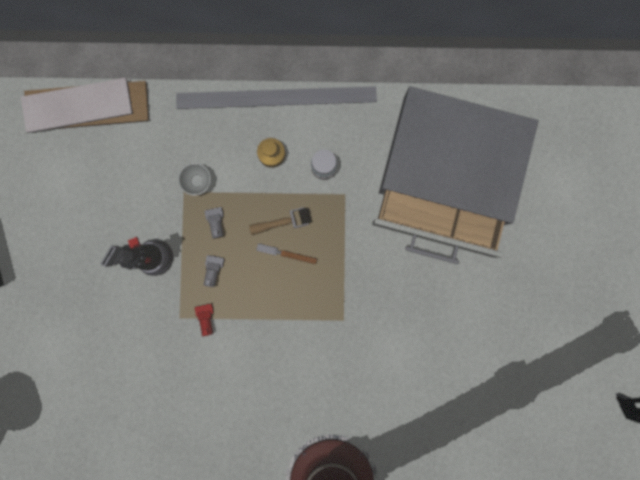

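View pics/side0.png

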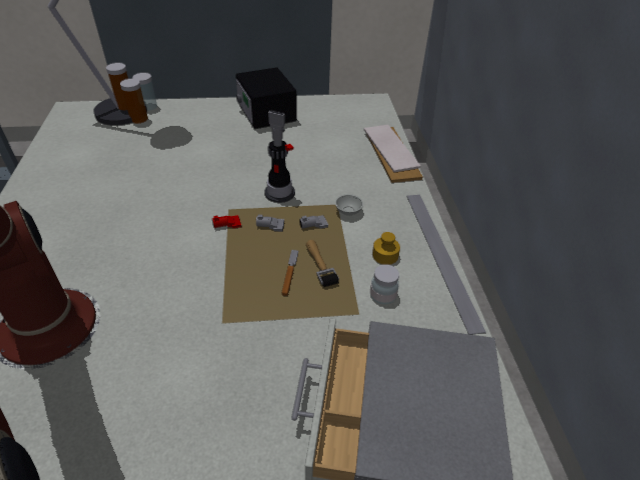

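View pics/wrist0.png

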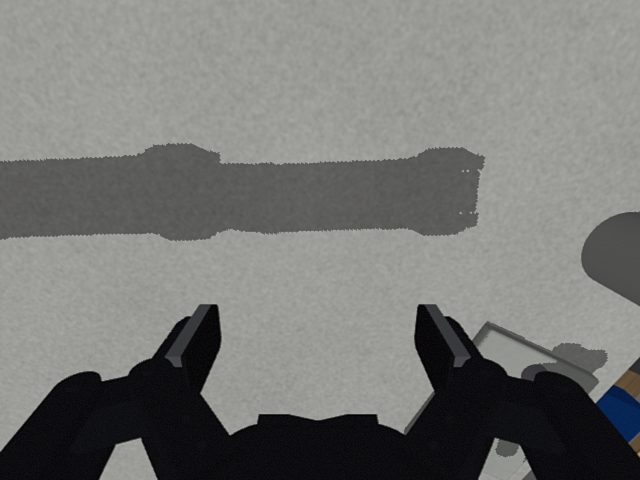

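```bash
cat > h.py <<'E'
from station import robot, optics
import cv2, numpy as np
from scipy.spatial.transform import Rotation as R
def snap(n,f=None):
    im=optics.get_image(n)
    if f: cv2.imwrite(f"pics/{f}.png",im["pixels"][:,:,::-1])
    return im
def ray(im,u,v):
    M=cv2.Rodrigues(np.array(im["rvec"]))[0];t=np.array(im["tvec"]).ravel()
    d=M.T@np.linalg.solve(im["K"],[u,v,1.]);c=-M.T@t
    return c,d
def pl(im,u,v,z):
    c,d=ray(im,u,v);return c+d*(z-c[2])/d[2]
def proj(im,P):
    return cv2.projectPoints(np.array(P,float).reshape(-1,3),np.array(im["rvec"]),np.array(im["tvec"]),im["K"],None)[0][:,0]
def tri(im1,p1,im2,p2):
    c1,d1=ray(im1,*p1);c2,d2=ray(im2,*p2)
    A=np.stack([d1,-d2],1);s=np.linalg.lstsq(A,c2-c1,rcond=None)[0]
    a=c1+s[0]*d1;b=c2+s[1]*d2
    return (a+b)/2,np.linalg.norm(a-b)
def crop(im,u0,v0,w,h,f,s):
    c=im["pixels"][v0:v0+h,u0:u0+w,::-1]
    cv2.imwrite(f"pics/{f}.png",cv2.resize(c,None,fx=s,fy=s,interpolation=cv2.INTER_CUBIC))
def delta(pos,yaw):
    """shift/turn (tool axes) from the measured pose to TCP pos, tool down with tool x at yaw in world"""
    o=robot.observe();w=o["ee_rot"];Rc=R.from_quat([w[1],w[2],w[3],w[0]])
    x=np.array([np.cos(yaw),np.sin(yaw),0]);z=np.array([0,0,-1.]);Rt=R.from_matrix(np.stack([x,np.cross(z,x),z],1))
    return Rc.inv().apply(np.array(pos)-o["tool_pos"]),(Rc.inv()*Rt).as_rotvec(degrees=True)
E
python3 - <<'E'
from h import *
t=snap("top");s=snap("side")
crop(t,95,190,260,160,"t1",3); crop(t,360,70,200,200,"t2",3)
crop(s,200,90,180,220,"s1",3);crop(s,280,300,240,180,"s2",3)
print(t["K"][0,0])
for n,im in(("t",t),("s",s)):
    print(n,-cv2.Rodrigues(np.array(im["rvec"]))[0].T@np.array(im["tvec"]).ravel())
E
```

```text
476.1405561526813
t [0.51941183 0.03334986 1.16947309]
s [ 0.5102871  -0.71148508  0.88423531]
```

View pics/t1.png

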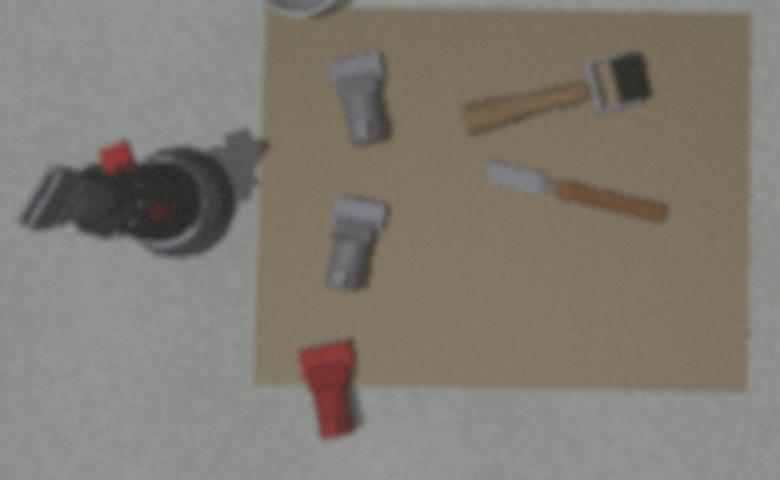

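View pics/t2.png

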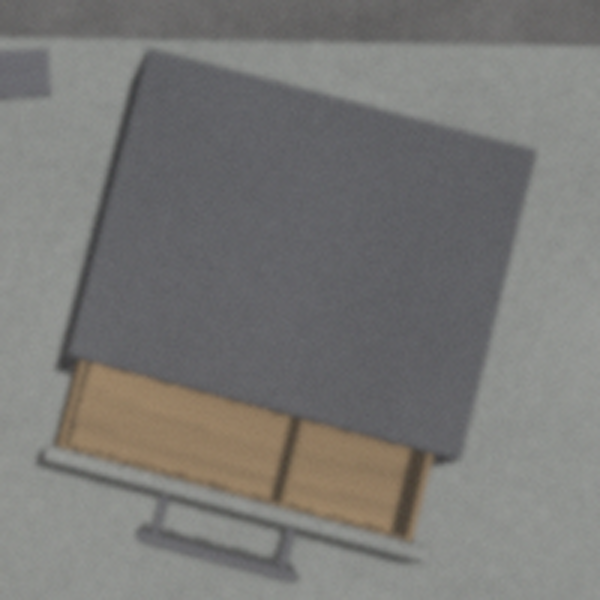

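View pics/s1.png

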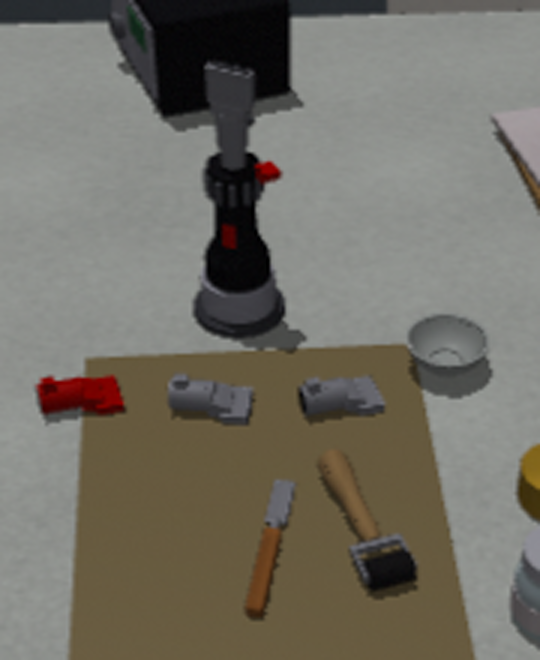

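View pics/s2.png

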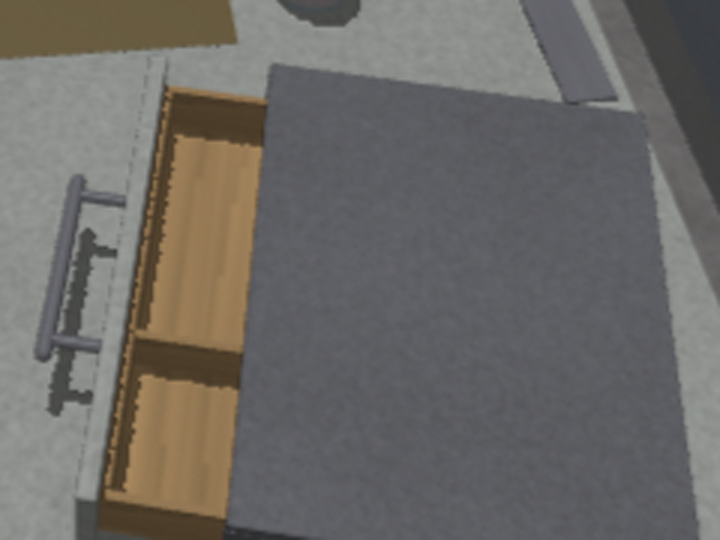

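Run:
```python
from h import *
np.set_printoptions(precision=4,suppress=True)
t=snap("top");s=snap("side")
T=lambda x,y:(95+x/3-.33,190+y/3-.33); S=lambda x,y:(200+x/3-.33,90+y/3-.33)
print("lip",tri(t,T(42,198),s,S(231,67)))
print("ptr",tri(t,T(112,157),s,S(279,171)), pl(t,*T(112,150),.162),pl(s,*S(281,171),.162))
a=pl(t,*T(26,227),.26);b=pl(t,*T(62,168),.26);print("lipends",a,b,np.linalg.norm(a-b))
a=pl(s,*S(207,63),.26);b=pl(s,*S(255,71),.26);print("lipends side",a,b,np.linalg.norm(a-b))
print("base disc top",pl(t,*T(184,202),.0), pl(s,*S(240,310),.0))
# spares (top): sleeve end, lip end
for nm,e,l in(("A",(372,140),(357,62)),("B",(346,287),(362,206)),):
    a=pl(t,*T(*e),.014);b=pl(t,*T(*l),.007);d=b-a;print(nm,a,b,(a+b)/2,np.degrees(np.arctan2(d[1],d[0])),np.linalg.norm(d))
for nm,e,l,z in(("spat",(666,212),(487,170),.006),("roller",(467,119),(647,75),.013)):
    a=pl(t,*T(*e),z);b=pl(t,*T(*l),z);d=b-a;print(nm,a,b,(a+b)/2,np.degrees(np.arctan2(d[1],d[0])),np.linalg.norm(d))
# case
U=lambda x,y:(360+x/3-.33,70+y/3-.33);V=lambda x,y:(280+x/3-.33,300+y/3-.33)
for n,p in(("FL",(75,355)),("BL",(150,52)),("BR",(536,150)),("FR",(460,462))):print(n,pl(t,*U(*p),.082))
for n,p in(("FL",(272,65)),("BL",(643,113)),("FR",(228,528))):print(n,pl(s,*V(*p),.082))
for n,p,z in(("panelL",(42,455),.077),("panelR",(420,558),.077),("h1",(140,530),.05),("h2",(295,575),.05)):print(n,pl(t,*U(*p),z))
for n,p,z in(("panelL",(152,58),.077),("h1",(78,182),.05),("h2",(43,352),.05)):print(n,pl(s,*V(*p),z))
```

```text
lip (array([0.5282, 0.4368, 0.2602]), np.float64(0.001214736555087496))
ptr (array([0.5632, 0.4342, 0.1569]), np.float64(0.009952135827597358)) [0.563  0.4325 0.162 ] [0.5696 0.4261 0.162 ]
lipends [0.5091 0.4463 0.26  ] [0.5469 0.425  0.26  ] 0.04332110917402212
lipends side [0.5086 0.4453 0.26  ] [0.549  0.4291 0.26  ] 0.04350082040674451
base disc top [0.5284 0.4363 0.    ] [0.5279 0.4357 0.    ]
A [0.5805 0.2812 0.014 ] [0.6446 0.2968 0.007 ] [0.6125 0.289  0.0105] 13.635647583208238 0.06625585996580188
B [0.4618 0.2988 0.014 ] [0.5271 0.2893 0.007 ] [0.4945 0.2941 0.0105] -8.261644518190682 0.06633069747259
spat [0.5258 0.0424 0.006 ] [0.5578 0.1887 0.006 ] [0.5418 0.1155 0.006 ] 77.6325266814004 0.14973762119985726
roller [0.5987 0.2049 0.013 ] [0.6367 0.0595 0.013 ] [0.6177 0.1322 0.013 ] -75.36996003964235 0.15031495830089597
FL [ 0.6939 -0.1123  0.082 ]
BL [ 0.9325 -0.1693  0.082 ]
BR [ 0.8594 -0.469   0.082 ]
FR [ 0.6157 -0.4073  0.082 ]
FL [ 0.6931 -0.1099  0.082 ]
BL [ 0.933  -0.1694  0.082 ]
FR [ 0.6167 -0.4095  0.082 ]
panelL [ 0.6169 -0.0881  0.077 ]
panelR [ 0.542  -0.3778  0.077 ]
h1 [ 0.5614 -0.1684  0.05  ]
h2 [ 0.5279 -0.2899  0.05  ]
panelL [ 0.613  -0.0935  0.077 ]
h1 [ 0.5561 -0.1702  0.05  ]
h2 [ 0.5259 -0.2863  0.05  ]
```

Candidates in the top image: spares are the two grey nozzles at (215,223) and (213,271). The red one at (205,320) is the decoy. The spatula is at (287,254) and the roller at (282,221), with its black roller in a fork in the side view. There is no folder: the pale sheet at (78,105) and the strip at (277,97) are the wrong size. On the tool, the red collar diamond at (134,242) is the pointer, and the nozzle lip runs from (104,265) to (116,246). I'll start with the nozzle.

Emit:
arm_command:
  series:
    - [[0, 0, 0], [0, 0, -0.035], 1]
    - [[0, 0, 0], [0, 0, -0.035], 1]
    - [[0, 0, -8.5], [0, 0, 0], 1]
    - [[0, 0, -8.5], [0, 0, 0], 1]
    - [[0, 0, -8.5], [0, 0, 0], 1]
    - [[0, 0, -8.5], [0, 0, 0], 1]
    - [[0, 0, -8.5], [0, 0, 0], 1]
    - [[0, 0, -8.5], [0, 0, 0], 1]
    - [[0, 0, -8.5], [0, 0, 0], 1]
    - [[0, 0, -8.5], [0, 0, 0], 1]
    - [[0, 0, -8.5], [0, 0, 0], 1]
    - [[0, 0, -8.5], [0, 0, 0], 1]
  newtons: 30

```text
time_s: 1.55
tool_pos: [0.2917, -0.5807, 0.3012]
ee_rot: [-0.0, 0.982, 0.191, -0.0]
contact_force: [-0.6, -0.4, -0.5]
grip_width: 0.0851
```

Emit:
arm_command:
  series:
    - [[0, 0, -8.5], [0, 0, 0], 1]
    - [[0, 0, -8.5], [0, 0, 0], 1]
    - [[0, 0, -8.5], [0, 0, 0], 1]
    - [[0, 0, -8.5], [0, 0, 0], 1]
    - [[0, 0, -8.5], [0, 0, 0], 1]
    - [[0, 0, 0], [0.047, 0.0055, 0], 1]
    - [[0, 0, 0], [0.047, 0.0055, 0], 1]
    - [[0, 0, 0], [0.047, 0.0055, 0], 1]
    - [[0, 0, 0], [0.047, 0.0055, 0], 1]
    - [[0, 0, 0], [0.047, 0.0055, 0], 1]
    - [[0, 0, 0], [0.047, 0.0055, 0], 1]
    - [[0, 0, 0], [0.047, 0.0055, 0], 1]

```text
time_s: 2.75
tool_pos: [0.4705, -0.2999, 0.3016]
ee_rot: [0.0, 0.847, 0.531, -0.0]
contact_force: [0.6, -0.1, -0.4]
grip_width: 0.0857
```

Run:
```python
from h import *
print(robot.observe()["tool_pos"],robot.observe()["q"]); print(delta([.60,-.1,.30],np.radians(64)))
```

```text
[ 0.4704796  -0.29989044  0.30155732] [ 0.92751997  0.46579743 -0.62120349  1.57477634  0.28567448  1.19266054
  1.37037827]
(array([0.23636146, 0.02941543, 0.00146385]), array([0.03109695, 0.02648293, 0.1527627 ]))
```

Emit:
arm_command:
  series:
    - [[0, 0, 0], [0.047, 0.006, 0], 1]
    - [[0, 0, 0], [0.047, 0.006, 0], 1]
    - [[0, 0, 0], [0.047, 0.006, 0], 1]
    - [[0, 0, 0], [0.047, 0.006, 0], 1]
    - [[0, 0, 0], [0.047, 0.006, 0], 1]

```text
time_s: 3.25
tool_pos: [0.6, -0.1015, 0.3014]
ee_rot: [0.0, 0.847, 0.531, -0.0]
contact_force: [0.4, -1.1, -0.8]
grip_width: 0.0856
```

Run:
```python
from h import *
print(robot.observe()["tool_pos"],robot.observe()["q"]); print(delta([.5282,.4365,.30],np.radians(64)))
snap("side","s10")
```

```text
[ 0.59995004 -0.10152916  0.30142503] [ 0.49193521  0.55352512 -0.61969469  1.43052344  0.32697489  1.26099821
  0.9630579 ]
(array([ 0.4529001 , -0.29917517,  0.00109168]), array([0.02340479, 0.02670322, 0.1481817 ]))
```

Emit:
arm_command:
  series:
    - [[0, 0, 0], [0.0412, -0.0272, 0], 1]
    - [[0, 0, 0], [0.0412, -0.0272, 0], 1]
    - [[0, 0, 0], [0.0412, -0.0272, 0], 1]
    - [[0, 0, 0], [0.0412, -0.0272, 0], 1]
    - [[0, 0, 0], [0.0412, -0.0272, 0], 1]
    - [[0, 0, 0], [0.0412, -0.0272, 0], 1]
    - [[0, 0, 0], [0.0412, -0.0272, 0], 1]
    - [[0, 0, 0], [0.0412, -0.0272, 0], 1]
    - [[0, 0, 0], [0, 0, 0], 1]

```text
time_s: 4.2
tool_pos: [0.5418, 0.2986, 0.3017]
ee_rot: [-0.004, 0.843, 0.538, 0.001]
contact_force: [-1.1, -0.1, -0.4]
grip_width: 0.0852
```

Run:
```python
from h import *
print(robot.observe()["tool_pos"],robot.observe()["q"]); print(delta([.5282,.4365,.28],np.radians(64)))
s=snap("side");crop(s,230,80,100,130,"s11",5);w=snap("wrist","w11");t=snap("top");crop(t,80,210,130,90,"t11",6)
```

```text
[0.54177366 0.29857767 0.30172273] [-0.16980058  0.5754439  -0.64371006  1.39976654  0.34008333  1.27684034
  0.30243647]
(array([ 0.11918751, -0.07036813,  0.02283314]), array([-0.34594042, -0.327825  ,  1.04270942]))
```

View pics/w11.png

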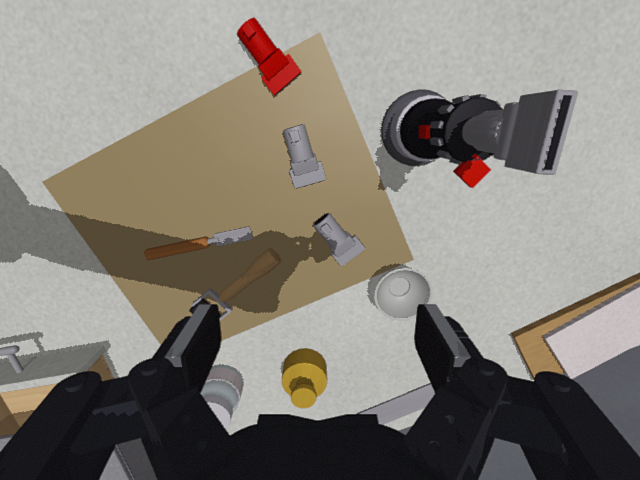

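View pics/t11.png

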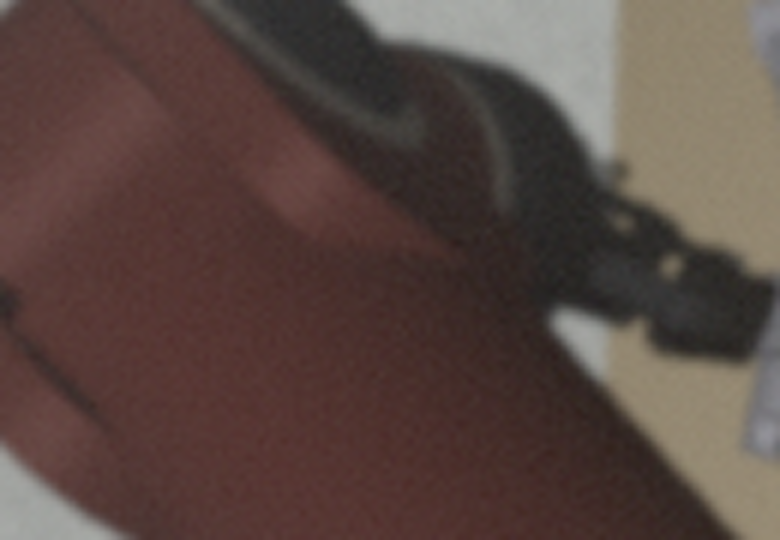

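View pics/s11.png

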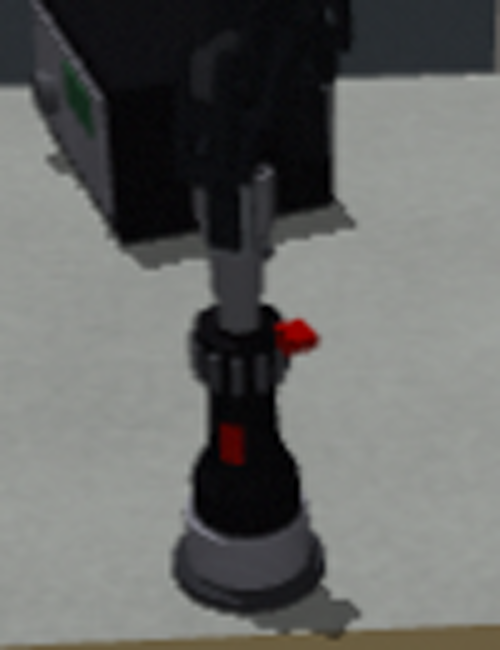

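Run:
```python
import cv2
i=cv2.imread("pics/w11.png")[70:200,370:590];cv2.imwrite("pics/w11c.png",cv2.resize(i,None,fx=3.6,fy=3.6,interpolation=cv2.INTER_CUBIC))
```

```text
(no output)
```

View pics/w11c.png

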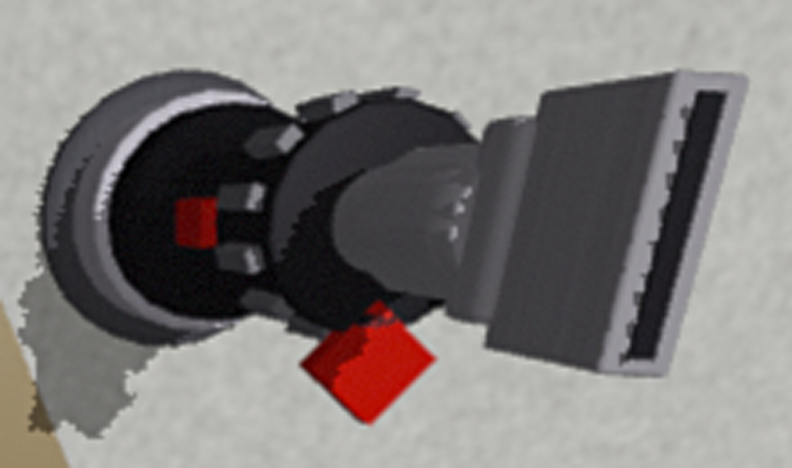

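Run:
```python
from h import *
np.set_printoptions(precision=4,suppress=True)
w=snap("wrist")
P=lambda x,y:(370+x/3.6-.36,70+y/3.6-.36)
c=[pl(w,*P(*p),.26) for p in((680,70),(747,77),(665,376),(602,371))]
print(c,sum(c)/4); y=(c[3]+c[2])/2-(c[0]+c[1])/2; print(np.linalg.norm(y),np.degrees(np.arctan2(y[1],y[0])))
t=pl(w,*P(368,424),.162);tip=[pl(w,*P(*p),.162) for p in((300,363),(368,424),(436,357),(375,300))];print(tip)
for ax in (sum(c)/4,np.array([.5282,.4365,0])):
  d=t-ax;print(np.hypot(d[0],d[1]),np.degrees(np.arctan2(d[1],d[0])))
d=tip[1]-tip[3];print(np.degrees(np.arctan2(d[1],d[0])))
d=tip[0]-tip[2];print(np.degrees(np.arctan2(d[1],d[0])))
```

```text
[array([0.5108, 0.4386, 0.26  ]), array([0.5157, 0.4468, 0.26  ]), array([0.5515, 0.427 , 0.26  ]), array([0.5467, 0.4188, 0.26  ])] [0.5312 0.4328 0.26  ]
0.04101714651201012 -28.886962953638985
[array([0.5543, 0.4081, 0.162 ]), array([0.5745, 0.4178, 0.162 ]), array([0.5665, 0.4363, 0.162 ]), array([0.5483, 0.4277, 0.162 ])]
0.04582590514211572 -19.070806556355883
0.04989996666627074 -21.984360211004866
-20.679883743683583
-113.26190570966044
```

Emit:
arm_command:
  series:
    - [[0, 0, 4], [0, 0, 0], 1]
    - [[0, 0, 0], [0.038, -0.023, 0], 1]
    - [[0, 0, 0], [0.038, -0.023, 0], 1]
    - [[0, 0, 0], [0.038, -0.023, 0], 1]
    - [[0, 0, 0], [0, 0, 0], 1]
    - [[0, 0, 0], [0, 0, 0], 1]

```text
time_s: 5.0
tool_pos: [0.5442, 0.421, 0.3007]
ee_rot: [0.0, 0.865, 0.501, -0.0]
contact_force: [0.2, -1.2, -0.5]
grip_width: 0.0853
```

Run:
```python
from h import *
print(robot.observe()["tool_pos"],robot.observe()["q"]); print(delta([.5295,.4350,.235],np.radians(61)))
s=snap("side");crop(s,230,60,100,130,"s12",5);w=snap("wrist","w12")
```

```text
[0.54418306 0.42103189 0.30073493] [-0.40787038  0.69146126 -0.59178242  1.16986679  0.37107004  1.38421557
  0.0917611 ]
(array([ 0.00488591, -0.01971737,  0.06572012]), array([ 0.02575925,  0.06846871, -0.8476104 ]))
```

View pics/w12.png

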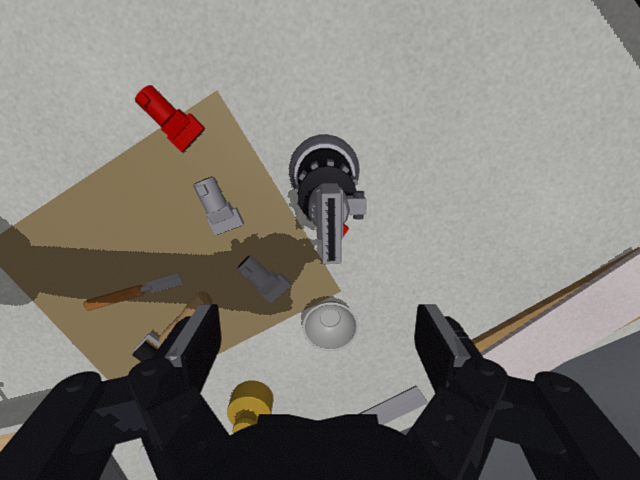

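Run:
```python
from h import *
np.set_printoptions(precision=4,suppress=True)
w=snap("wrist");crop(w,270,120,130,160,"w12c",4)
print(pl(w,331,224,.26), proj(w,[[.5282,.4365,.26],robot.observe()["tool_pos"]]))
print(-cv2.Rodrigues(np.array(w["rvec"]))[0].T@np.array(w["tvec"]).ravel())
```

```text
[0.5248 0.4403 0.26  ] [[328.0362 232.2547]
 [316.2953 306.7878]]
[0.4745 0.4604 0.4434]
```

View pics/w12c.png

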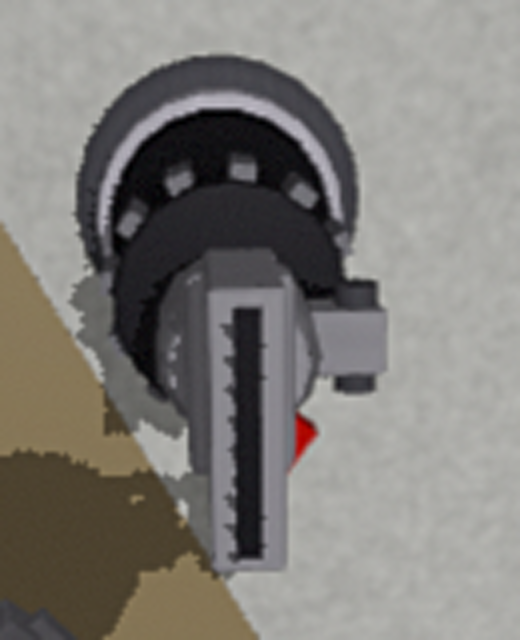

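Emit:
arm_command:
  series:
    - [[0, 0, 0], [0.006, -0.0217, 0], 1]
    - [[0, 0, 0], [0, 0, 0.033], 1]
    - [[0, 0, 0], [0, 0, 0.032], 1]
    - [[0, 0, 0], [0, 0, 0], 0]
    - [[0, 0, 0], [0, 0, 0], 0]
    - [[0, 0, 0], [0, 0, 0], 0]
    - [[0, 0, 0], [0, 0, 0], 0]
    - [[0, 0, 0], [0, 0, 0], 0]
    - [[0, 0, 0], [0, 0, 0], 0]
    - [[0, 0, 0], [0, 0, 0], 0]
  newtons: 40

```text
time_s: 6.15
tool_pos: [0.5282, 0.4384, 0.238]
ee_rot: [-0.0, 0.865, 0.501, 0.001]
contact_force: [-0.8, -1.2, 5.4]
grip_width: 0.0099
```

Run:
```python
from h import *
o=robot.observe();print(o)
s=snap("side");crop(s,230,60,100,130,"s13",5);w=snap("wrist");crop(w,270,120,130,160,"w13",4)
```

```text
{'time_s': 6.15, 'q': array([-0.43357652,  0.72680733, -0.581048  ,  1.28352218,  0.39621241,
        1.24152115,  0.02721796]), 'qvel': array([-0.00205818,  0.00129593,  0.00253704,  0.00156155, -0.00061034,
       -0.00022881, -0.00049064]), 'effort': array([-2.68018087e-01, -4.61378825e+01, -5.87521613e+00, -1.52631104e+01,
       -6.31346600e-02, -2.44927481e-01, -3.46587296e-02]), 'tool_pos': array([0.52817253, 0.4383687 , 0.23799265]), 'ee_rot': array([-2.42109128e-04,  8.65219268e-01,  5.01391870e-01,  1.32413122e-03]), 'contact_force': array([-0.80720071, -1.19066835,  5.37318997]), 'moment': array([-0.14551402,  0.07665218,  0.03828316]), 'grip_width': 0.009881814411799044}
```

View pics/s13.png

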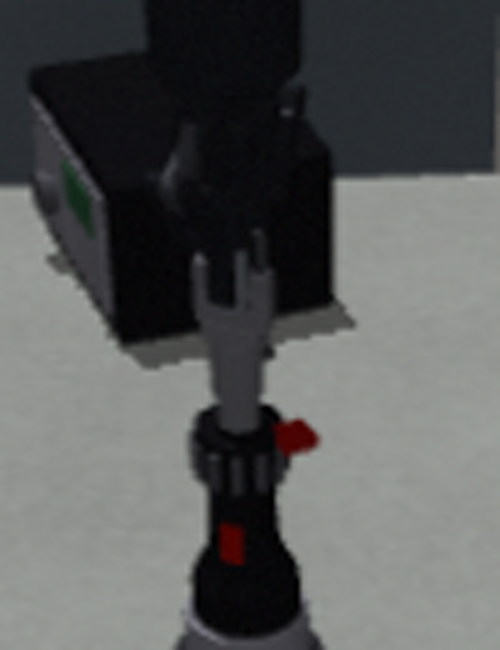

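Emit:
arm_command:
  series:
    - [[0, 0, 7], [0, 0, 0], 0]
    - [[0, 0, 7], [0, 0, 0], 0]
    - [[0, 0, 7], [0, 0, 0], 0]
    - [[0, 0, 7], [0, 0, 0], 0]
    - [[0, 0, 7], [0, 0, 0], 0]
    - [[0, 0, 7], [0, 0, 0], 0]
    - [[0, 0, 7], [0, 0, 0], 0]
    - [[0, 0, 7], [0, 0, 0], 0]
    - [[0, 0, 7], [0, 0, 0], 0]
    - [[0, 0, 7], [0, 0, 0], 0]
    - [[0, 0, 0], [0, 0, 0], 0]

```text
time_s: 7.35
tool_pos: [0.527, 0.4378, 0.238]
ee_rot: [0.0, 0.996, -0.086, -0.0]
contact_force: [-3.0, -2.6, 6.7]
grip_width: 0.0098
```

Run:
```python
from h import *
o=robot.observe();print(o);print(delta([.5282,.4365,.235],np.radians(-20)))
w=snap("wrist","w14");crop(w,220,120,200,200,"w14c",4)
```

```text
{'time_s': 7.35, 'q': array([-0.58493547,  0.6816869 , -0.27061563,  1.29087876,  0.18252657,
        1.19332613, -1.03814998]), 'qvel': array([ 0.0090886 ,  0.00288015, -0.0128177 , -0.00154053,  0.01008014,
        0.00308762,  0.056017  ]), 'effort': array([ -0.27793603, -45.13715744,  -2.31393769, -16.64565861,
         0.09261445,  -1.00449879,  -0.24296184]), 'tool_pos': array([0.5269707 , 0.43776586, 0.23799306]), 'ee_rot': array([ 2.69389523e-04,  9.96259753e-01, -8.64085077e-02, -2.82627739e-05]), 'contact_force': array([-3.00496888, -2.64612458,  6.74578884]), 'moment': array([-0.46115103,  0.5365772 , -0.09296802]), 'grip_width': 0.00983414998391963}
(array([0.00142892, 0.00103368, 0.00299361]), array([ 3.10031891e-02, -2.17381161e-03,  1.00859505e+01]))
```

View pics/w14.png

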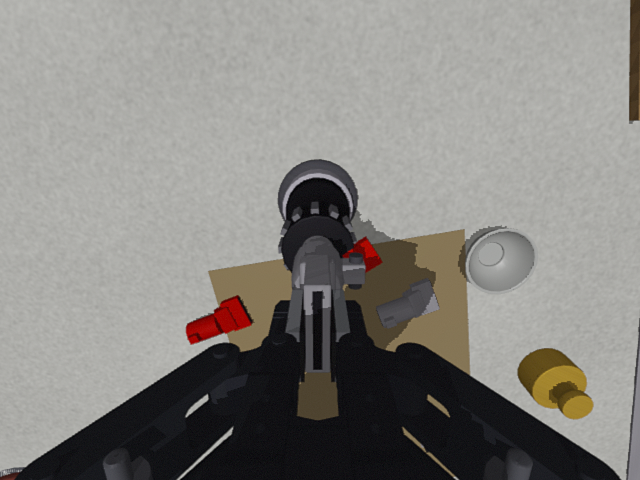

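Run:
```python
import cv2
i=cv2.imread("pics/w14.png")[215:305,280:400];cv2.imwrite("pics/w14d.png",cv2.resize(i,None,fx=6,fy=6,interpolation=cv2.INTER_CUBIC))
```

```text
(no output)
```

View pics/w14d.png

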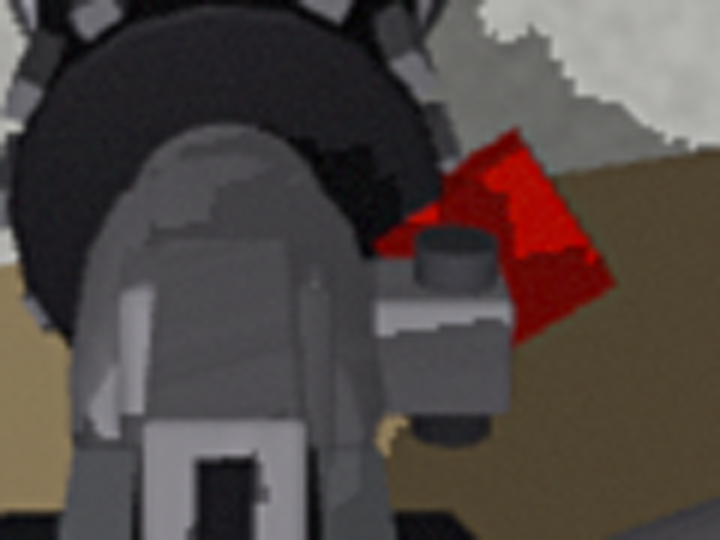

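Run:
```python
from h import *
np.set_printoptions(precision=4,suppress=True)
w=snap("wrist");o=robot.observe()
ax=np.array([o["tool_pos"][0],o["tool_pos"][1]])
for ax in (ax,np.array([.5282,.4365])):
  for p in((382.1,262.1),(365.4,236.3)):
    t=pl(w,*p,.162);d=t[:2]-ax;print(t,np.hypot(*d),np.degrees(np.arctan2(d[1],d[0])))
yaw=-9.92
for y in (-17,-20,-23):
  a=np.radians(y);print(y,proj(w,[[ax[0]+.045*np.cos(a),ax[1]+.045*np.sin(a),.162]]))
a=np.radians(-9.92)
print(proj(w,[[.527+.027*np.cos(a),.4378+.027*np.sin(a),.199],[.527,.4378,.26]]))
```

```text
[0.5701 0.4219 0.162 ] 0.045925076945267845 -20.15016804775858
[0.5611 0.4426 0.162 ] 0.034418315862854466 8.046150167300887
[0.5701 0.4219 0.162 ] 0.04437945127917609 -19.146770608478576
[0.5611 0.4426 0.162 ] 0.033447399947436854 10.476702437097162
-17 [[383.4749 259.9984]]
-20 [[382.7524 263.1171]]
-23 [[381.8617 266.1874]]
[[363.2478 273.3871]
 [316.8021 334.7678]]
```

Emit:
arm_command:
  series:
    - [[0, 0, 5], [0, 0, 0], 0]
    - [[0, 0, 4.8], [0, 0, 0], 0]
    - [[0, 0, 0], [0, 0, 0], 0]
    - [[0, 0, 0], [0, 0, 0], 0]

```text
time_s: 7.85
tool_pos: [0.5268, 0.4378, 0.238]
ee_rot: [0.0, 0.985, -0.17, -0.0]
contact_force: [-3.5, -2.6, 7.6]
grip_width: 0.0102
```

Run:
```python
from h import *
o=robot.observe();print(o["tool_pos"],o["q"]);print(delta([.5282,.4365,.235],np.radians(-20)))
w=snap("wrist","w15");crop(w,280,215,120,90,"w15c",6)
```

```text
[0.52676915 0.43782068 0.2379721 ] [-0.60675244  0.67811064 -0.2278467   1.29184265  0.15287298  1.18921883
 -1.18489091]
(array([0.00179292, 0.00076267, 0.00297131]), array([0.02942951, 0.03775626, 0.40076139]))
```

View pics/w15c.png

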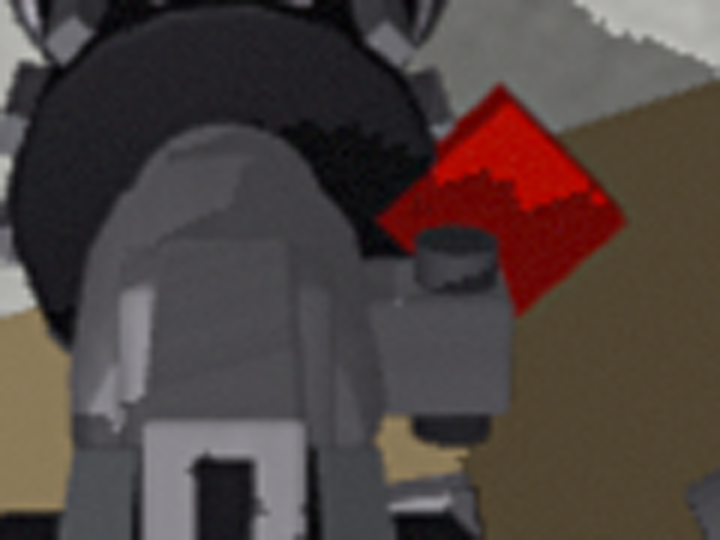

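The pointer's diagonal (378,220)–(627,220) in the crop is now parallel to the ear. I'll release and retreat upward.

Emit:
arm_command:
  series:
    - [[0, 0, 0], [0, 0, 0], 1]
    - [[0, 0, 0], [0, 0, 0], 1]
    - [[0, 0, 0], [0, 0, 0], 1]
    - [[0, 0, 0], [0, 0, 0], 1]
    - [[0, 0, 0], [0, 0, 0], 1]
    - [[0, 0, 0], [0, 0, -0.04], 1]
    - [[0, 0, 0], [0, 0, -0.04], 1]
    - [[0, 0, 0], [0, 0, 0], 1]

```text
time_s: 8.7
tool_pos: [0.5297, 0.4402, 0.3237]
ee_rot: [-0.006, 0.985, -0.17, 0.004]
contact_force: [-0.9, 0.4, 0.3]
grip_width: 0.0857
```

Run:
```python
from h import *
o=robot.observe();print(o["tool_pos"],o["q"])
w=snap("wrist","w16");crop(w,250,130,160,120,"w16c",5)
```

```text
[0.52974895 0.44020782 0.3236742 ] [-0.61004043  0.6279099  -0.23249774  1.14684637  0.13890881  1.36748445
 -1.16828218]
```

View pics/w16.png

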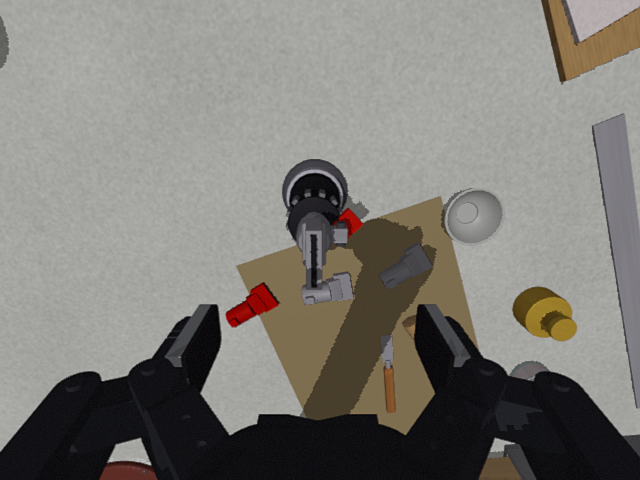

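View pics/w16c.png

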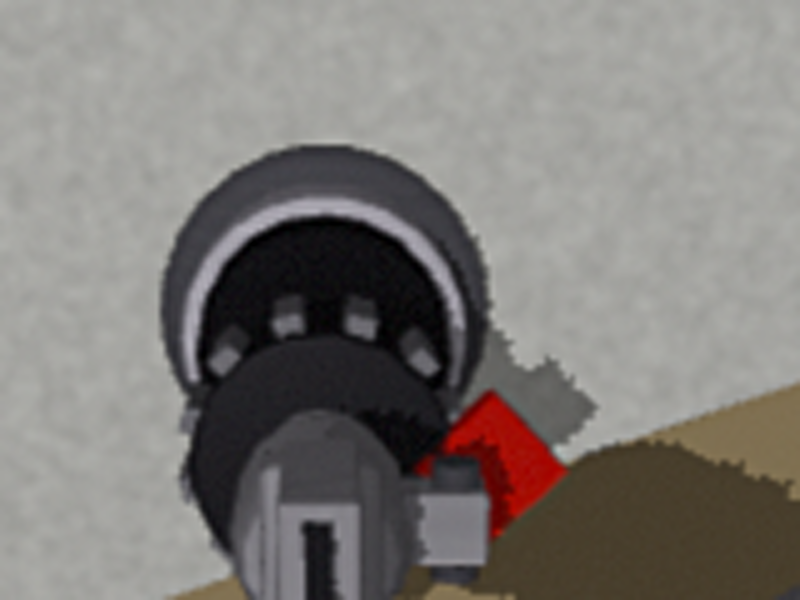

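Emit:
arm_command:
  series:
    - [[0, 0, 8.4], [0, 0, 0], 0]
    - [[0, 0, 8.4], [0, 0, 0], 0]
    - [[0, 0, 8.4], [0, 0, 0], 0]
    - [[0, 0, 8.4], [0, 0, 0], 0]
    - [[0, 0, 8.4], [0, 0, 0], 0]
    - [[0, 0, 8.4], [0, 0, 0], 0]
    - [[0, 0, 8.4], [0, 0, 0], 0]
    - [[0, 0, 8.4], [0, 0, 0], 0]
    - [[0, 0, 8.4], [0, 0, 0], 0]
    - [[0, 0, 8.4], [0, 0, 0], 0]

```text
time_s: 9.75
tool_pos: [0.5273, 0.4375, 0.3147]
ee_rot: [-0.001, -0.616, 0.788, -0.0]
contact_force: [0.5, -0.3, 0.6]
grip_width: 0.0
```

Run:
```python
from h import *
o=robot.observe();print(o["tool_pos"],o["q"])
print(delta([.626,-.232,.2],np.radians(-104.2)))
```

```text
[0.52729324 0.43747467 0.31472615] [-0.78795861  0.62777324  0.12760071  1.16674398 -0.07654997  1.35429406
 -2.48229301]
(array([ 0.62562568, -0.25750269,  0.11569925]), array([ 0.0907156 , -0.12671384,  0.23804969]))
```

Emit:
arm_command:
  series:
    - [[0, 0, 0], [0.0445, -0.0184, 0], 0]
    - [[0, 0, 0], [0.0445, -0.0184, 0], 0]
    - [[0, 0, 0], [0.0445, -0.0184, 0], 0]
    - [[0, 0, 0], [0.0445, -0.0184, 0], 0]
    - [[0, 0, 0], [0.0445, -0.0184, 0], 0]
    - [[0, 0, 0], [0.0445, -0.0184, 0], 0]
    - [[0, 0, 0], [0.0445, -0.0184, 0], 0]
    - [[0, 0, 0], [0.0445, -0.0184, 0], 0]
    - [[0, 0, 0], [0.0445, -0.0184, 0], 0]
    - [[0, 0, 0], [0.0445, -0.0184, 0], 0]
    - [[0, 0, 0], [0.0445, -0.0184, 0], 0]
    - [[0, 0, 0], [0.0445, -0.0184, 0], 0]

```text
time_s: 10.95
tool_pos: [0.6162, -0.1348, 0.3151]
ee_rot: [-0.001, -0.618, 0.786, 0.001]
contact_force: [1.8, 0.0, -0.2]
grip_width: -0.0002
```

Run:
```python
from h import *
o=robot.observe();print(o["tool_pos"],o["q"])
print(delta([.626,-.232,.2],np.radians(-104.2)))
w=snap("wrist","w20");snap("top","t20")
```

```text
[ 0.61616051 -0.1348356   0.31511286] [ 0.06652144  0.52954806  0.19967665  1.35247511 -0.10521482  1.27195063
 -1.53758999]
(array([ 0.0921414 , -0.03266702,  0.11502841]), array([0.12038629, 0.00938642, 0.59110615]))
```

View pics/w20.png

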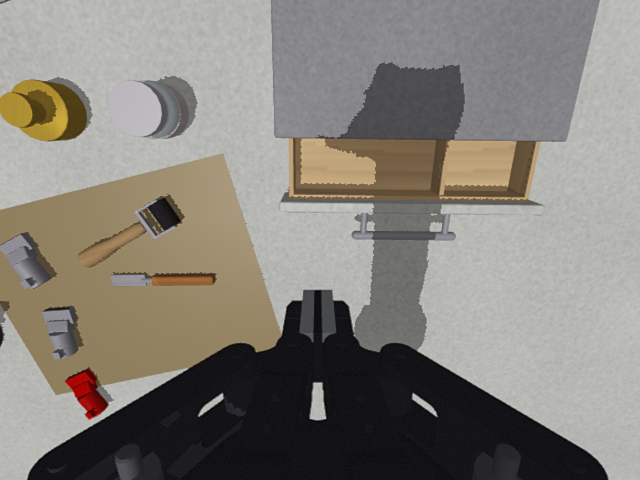

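View pics/t20.png

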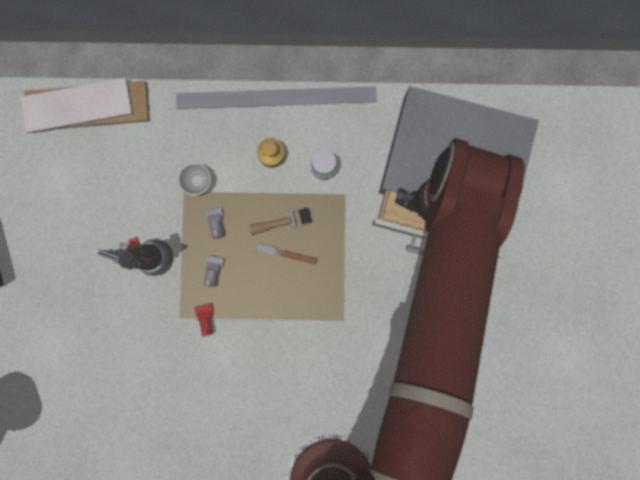

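Run:
```python
from h import *
np.set_printoptions(precision=4,suppress=True)
w=snap("wrist")
L=pl(w,273,137,.082);Rr=pl(w,567,141,.082);print(L,Rr,(L+Rr)/2,np.linalg.norm(L-Rr),np.degrees(np.arctan2(*(L-Rr)[1::-1]))-90)
a=pl(w,281,203,.077);b=pl(w,543,209,.077);print("panel",a,b,np.degrees(np.arctan2(*(a-b)[1::-1]))-90)
a=pl(w,353,236,.05);b=pl(w,454,237,.05);print("handle",a,b)
print("divider top",pl(w,440,190,.053))
ang=np.radians(-14);ex=np.array([np.cos(ang),np.sin(ang),0]);ey=np.array([-ex[1],ex[0],0]);
for cf in((L+Rr)/2,np.array([.655,-.26,.08])):
  for n,p in(("h",(a+b)/2),("div",pl(w,440,190,.053)),("bayfloorfront",pl(w,370,190,.018))): print(n,(p-cf)@ex,(p-cf)@ey)
```

```text
[ 0.693  -0.1176  0.082 ] [ 0.611  -0.4194  0.082 ] [ 0.652  -0.2685  0.082 ] 0.312750416502168 -15.187163323146805
panel [ 0.6217 -0.105   0.077 ] [ 0.5396 -0.3944  0.077 ] -15.854191594927116
handle [ 0.5532 -0.1766  0.05  ] [ 0.5198 -0.2998  0.05  ]
divider top [ 0.5847 -0.29    0.053 ]
h -0.11936250742824317 0.0014831307734666887
div -0.06010864313539278 -0.03709370168185012
bayfloorfront -0.06589366997143713 0.04117377367880192
h -0.12022169357545642 -0.007513441585851179
div -0.06096782928260602 -0.04609027404116799
bayfloorfront -0.06675285611865037 0.03217720131948405
```

Emit:
arm_command:
  series:
    - [[0, 0, 0.6], [0.046, -0.0165, 0], 0]
    - [[0, 0, 0], [0.046, -0.0165, 0], 0]
    - [[0, 0, 0], [0, 0, 0.045], 0]
    - [[0, 0, 0], [0, 0, 0.045], 0]
    - [[0, 0, 0], [0, 0, 0.045], 0]
    - [[0, 0, 0], [0, 0, 0.045], 0]
    - [[0, 0, 0], [0, 0, 0], 0]

```text
time_s: 11.8
tool_pos: [0.6216, -0.2259, 0.1283]
ee_rot: [-0.004, -0.615, 0.788, 0.008]
contact_force: [-0.8, 1.2, -1.6]
grip_width: 0.0001
```

Run:
```python
from h import *
o=robot.observe();print(o["tool_pos"],o["q"])
print(delta([.626,-.232,.037],np.radians(-104.4)))
w=snap("wrist","w21");s=snap("side");crop(s,280,300,240,180,"s21",3)
```

```text
[ 0.62157872 -0.22589646  0.12830923] [ 0.21845013  0.74735371  0.17697808  1.48962256 -0.15117894  0.93581998
 -1.37564998]
(array([ 0.00515579, -0.00736969,  0.0911772 ]), array([1.0021139 , 0.19374082, 0.30443938]))
```

View pics/w21.png

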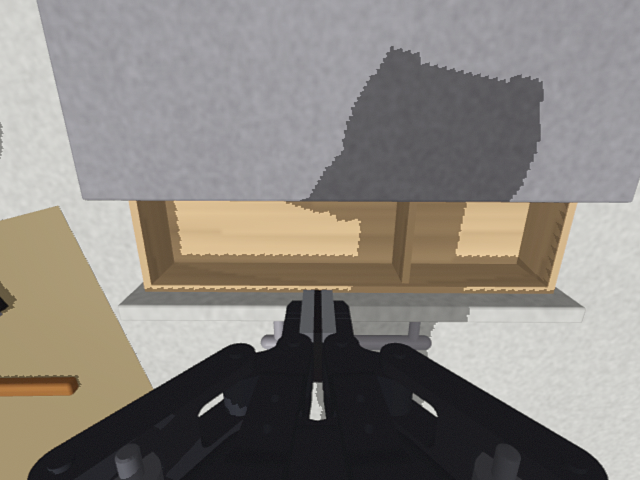

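View pics/s21.png

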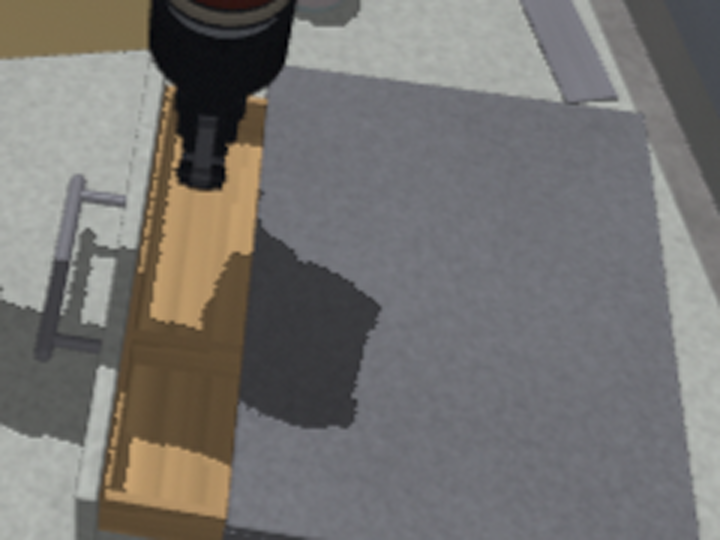

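Emit:
arm_command:
  series:
    - [[0, 0, 0], [0.005, -0.007, 0.03], 0]
    - [[0, 0, 0], [0, 0, 0.03], 0]
    - [[0, 0, 0], [0, 0, 0.03], 0]
    - [[0, 0, 0], [0, 0, 0], 0]
    - [[0, 0, 0], [0, 0, 0], 0]

```text
time_s: 12.4
tool_pos: [0.6342, -0.2373, 0.0491]
ee_rot: [0.001, -0.614, 0.789, -0.002]
contact_force: [0.4, 0.2, 0.6]
grip_width: 0.0002
```

Run:
```python
from h import *
o=robot.observe();print(o["tool_pos"],o["contact_force"])
w=snap("wrist","w22")
ex=np.array([np.cos(np.radians(-14.4)),np.sin(np.radians(-14.4)),0])
print((o["tool_pos"]-[.654,-.263,0])@ex)
```

```text
[ 0.63415076 -0.23730477  0.04913804] [0.35481365 0.15136107 0.59086828]
-0.02561577929125809
```

View pics/w22.png

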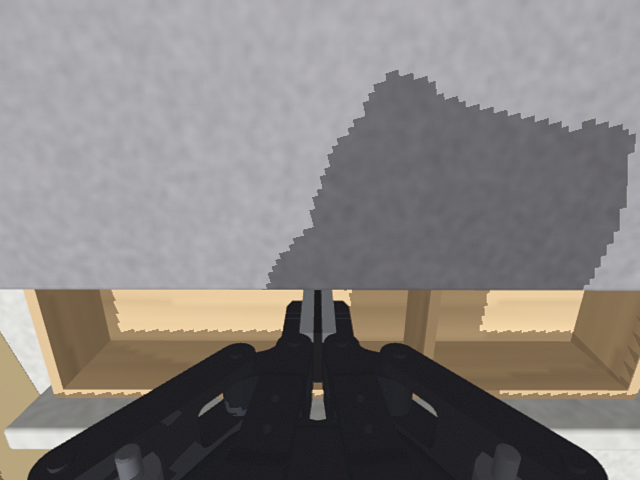

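Emit:
arm_command:
  series:
    - [[0, 0, 0], [0, 0, 0.012], 0]
    - [[0, 0, 0], [0, 0.016, 0], 0]
    - [[0, 0, 0], [0, 0.016, 0], 0]
    - [[0, 0, 0], [0, 0.016, 0], 0]
    - [[0, 0, 0], [0, 0.016, 0], 0]
    - [[0, 0, 0], [0, 0.016, 0], 0]
    - [[0, 0, 0], [0, 0.016, 0], 0]
    - [[0, 0, 0], [0, 0.016, 0], 0]
    - [[0, 0, 0], [0, 0.01, 0], 0]
    - [[0, 0, 0], [0, 0.004, 0], 0]
    - [[0, 0, 0], [0, 0, 0], 0]
    - [[0, 0, 0], [0, 0, 0], 0]

```text
time_s: 13.65
tool_pos: [0.5103, -0.2062, 0.0344]
ee_rot: [0.0, -0.614, 0.789, -0.0]
contact_force: [-0.3, 0.8, -0.4]
grip_width: 0.0001
```

Run:
```python
from h import *
o=robot.observe();print(o["tool_pos"],o["contact_force"])
w=snap("wrist","w23")
ex=np.array([np.cos(np.radians(-14.4)),np.sin(np.radians(-14.4)),0])
print((o["tool_pos"]-[.654,-.263,0])@ex)
s=snap("side");crop(s,240,300,240,180,"s23",3)
```

```text
[ 0.51032603 -0.20616713  0.03444531] [-0.28575235  0.7960457  -0.44723295]
-0.15329394775420985
```

View pics/s23.png

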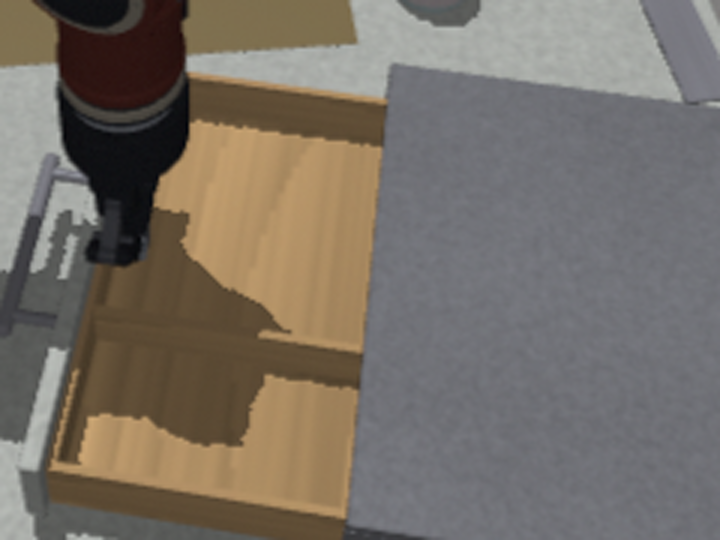

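Run:
```python
from h import *
np.set_printoptions(precision=3,suppress=True)
w=snap("wrist");o=robot.observe();q=o["ee_rot"];Rc=R.from_quat([q[1],q[2],q[3],q[0]])
def f(u,v,y=0):
    c,d=ray(w,u,v);c=Rc.inv().apply(c-o["tool_pos"]);d=Rc.inv().apply(d);return c+d*(y-c[1])/d[1]
print("cam",f(317,238))
for y in(-.011,0):
  print("closed",[f(*p,y) for p in((300,290),(290,305),(284,330),(235,345),(150,395),(30,470))])
  print("open",[f(*p,y) for p in((215,305),(182,320),(165,340),(150,365),(90,372),(10,430))])
```

```text
cam [-0.001  0.     0.104]
closed [array([-0.008, -0.011, -0.004]), array([-0.012, -0.011, -0.017]), array([-0.012, -0.011, -0.035]), array([-0.028, -0.011, -0.044]), array([-0.046, -0.011, -0.067]), array([-0.062, -0.011, -0.088])]
open [array([-0.043, -0.011, -0.017]), array([-0.052, -0.011, -0.029]), array([-0.053, -0.011, -0.042]), array([-0.052, -0.011, -0.054]), array([-0.069, -0.011, -0.058]), array([-0.075, -0.011, -0.078])]
closed [array([-0.009,  0.   ,  0.018]), array([-0.013,  0.   ,  0.002]), array([-0.014,  0.   , -0.019]), array([-0.032,  0.   , -0.029]), array([-0.054,  0.   , -0.055]), array([-0.072,  0.   , -0.08 ])]
open [array([-0.049,  0.   ,  0.002]), array([-0.06 ,  0.   , -0.011]), array([-0.061,  0.   , -0.026]), array([-0.06 ,  0.   , -0.041]), array([-0.08 ,  0.   , -0.045]), array([-0.087,  0.   , -0.068])]
```

Emit:
arm_command:
  series:
    - [[0, 0, 0], [0, -0.006, -0.045], 0]
    - [[0, 0, 0], [0, 0, -0.05], 1]
    - [[0, 0, 0], [0, 0, -0.05], 1]
    - [[0, 0, 0], [0, 0, -0.05], 1]
    - [[0, 0, -8.5], [0, 0, 0], 1]
    - [[0, 0, -8.5], [0, 0, 0], 1]
    - [[0, 0, -8.5], [0, 0, 0], 1]
    - [[0, 0, -8.5], [0, 0, 0], 1]
    - [[0, 0, -8.5], [0, 0, 0], 1]
    - [[0, 0, -8.5], [0, 0, 0], 1]
    - [[0, 0, -8.5], [0, 0, 0], 1]
    - [[0, 0, -8.5], [0, 0, 0], 1]

```text
time_s: 15.0
tool_pos: [0.5156, -0.2075, 0.229]
ee_rot: [0.0, 0.951, -0.308, -0.0]
contact_force: [0.6, 0.0, -0.9]
grip_width: 0.0854
```

Emit:
arm_command:
  series:
    - [[0, 0, -8.5], [0, 0, 0], 1]
    - [[0, 0, -8.5], [0, 0, 0], 1]
    - [[0, 0, -7], [0, 0, 0], 1]
    - [[0, 0, 0], [0, 0, 0], 1]

```text
time_s: 15.4
tool_pos: [0.5156, -0.2077, 0.229]
ee_rot: [-0.0, 0.994, -0.107, -0.0]
contact_force: [0.0, -0.0, -0.7]
grip_width: 0.0852
```

Run:
```python
from h import *
o=robot.observe();print(o["tool_pos"],o["q"])
t=snap("top","t30");snap("wrist","w30");crop(t,160,170,220,180,"t30c",3.6)
print(delta([.5418,.1155,.15],np.radians(-12.4)))
```

```text
[ 0.51557468 -0.20770883  0.22901406] [ 0.48938107  0.47823218 -0.22009739  1.6994753   0.12106801  0.97798449
  0.01161425]
(array([-0.04367931, -0.32118929,  0.07918053]), array([-0.00862172,  0.03218093,  0.02207591]))
```

View pics/t30.png

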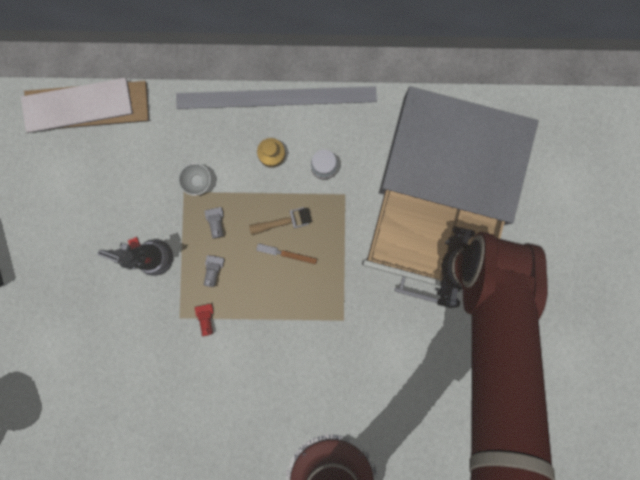

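View pics/w30.png

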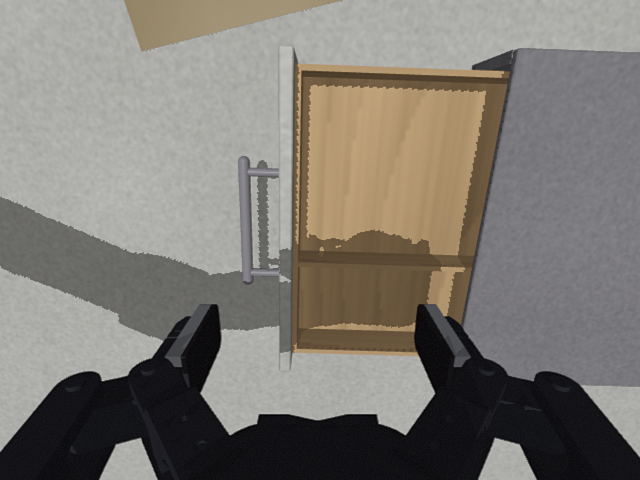

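```bash
cat >> h.py <<'E'
CF=np.array([.654,-.263,0.]);AZ=np.radians(-14.4)
EX=np.array([np.cos(AZ),np.sin(AZ),0]);EY=np.array([-EX[1],EX[0],0])
def w2c(p): d=np.array(p)-CF;return np.array([d@EX,d@EY,p[2]])
def c2w(x,y,z): return CF+x*EX+y*EY+np.array([0,0,z])
E
python3 - <<'E'
from h import *
np.set_printoptions(precision=4,suppress=True)
w=snap("wrist")
for n,u,v,z in(("caseL",517,49,.082),("case@R",460,385,.082),("panel inner top L",293,46,.077),("panel innertop R",290,370,.077),("wall +y top inner, front",301,70,.058),("wall +y inner back",500,76,.058),("divider front",303,262,.053),("divider back",470,262,.053),("wall -y front inner",300,349,.058),("front wall inner top",302,200,.058),("handle",245,160,.05),("handle2",247,280,.05)):
    p=pl(w,u,v,z);print(n,p,w2c(p))
E
```

```text
caseL [ 0.6927 -0.1068  0.082 ] [-0.0014  0.161   0.082 ]
case@R [ 0.6243 -0.4121  0.082 ] [ 0.0083 -0.1518  0.082 ]
panel inner top L [ 0.5276 -0.0676  0.077 ] [-0.1711  0.1578  0.077 ]
panel innertop R [ 0.4536 -0.3594  0.077 ] [-0.1701 -0.1432  0.077 ]
wall +y top inner, front [ 0.5295 -0.0824  0.058 ] [-0.1655  0.144   0.058 ]
wall +y inner back [ 0.6913 -0.1224  0.058 ] [0.0012 0.1454 0.058 ]
divider front [ 0.4914 -0.2529  0.053 ] [-0.16   -0.0307  0.053 ]
divider back [ 0.6561 -0.289   0.053 ] [ 0.0085 -0.0246  0.053 ]
wall -y front inner [ 0.4657 -0.3498  0.058 ] [-0.1608 -0.1309  0.058 ]
front wall inner top [ 0.5053 -0.1898  0.058 ] [-0.1622  0.034   0.058 ]
handle [ 0.4617 -0.1435  0.05  ] [-0.216   0.0679  0.05  ]
handle2 [ 0.4296 -0.2613  0.05  ] [-0.2177 -0.0541  0.05  ]
```

Emit:
arm_command:
  series:
    - [[0, 0, 0], [-0.0062, -0.0459, 0], 1]
    - [[0, 0, 0], [-0.0062, -0.0459, 0], 1]
    - [[0, 0, 0], [-0.0062, -0.0459, 0], 1]
    - [[0, 0, 0], [-0.0062, -0.0459, 0], 1]
    - [[0, 0, 0], [-0.0062, -0.0459, 0], 1]
    - [[0, 0, 0], [-0.0062, -0.0459, 0], 1]
    - [[0, 0, 0], [-0.0065, -0.0459, 0], 1]
    - [[0, 0, 0], [0, 0, 0.04], 1]
    - [[0, 0, 0], [0, 0, 0.02], 1]
    - [[0, 0, 0], [0, 0, 0], 1]
    - [[0, 0, 0], [0, 0, 0], 1]

```text
time_s: 16.65
tool_pos: [0.5414, 0.1158, 0.1697]
ee_rot: [0.0, 0.994, -0.107, 0.0]
contact_force: [-0.4, 0.2, 0.8]
grip_width: 0.0853
```

```bash
sed -i 's/CF=np.array(.*);AZ/CF=np.array([.655,-.259,0.]);AZ/' h.py
python3 - <<'E'
from h import *
o=robot.observe();print(o["tool_pos"],o["q"])
w=snap("wrist","w31")
print(proj(w,[[.5418,.1155,.006]]))
E
```

```text
[0.54142916 0.1157931  0.16967504] [-0.09074203  0.54539558 -0.24360584  1.77930758  0.16949881  0.83704254
 -0.62845518]
[[317.2244266  217.99870669]]
```

View pics/w31.png

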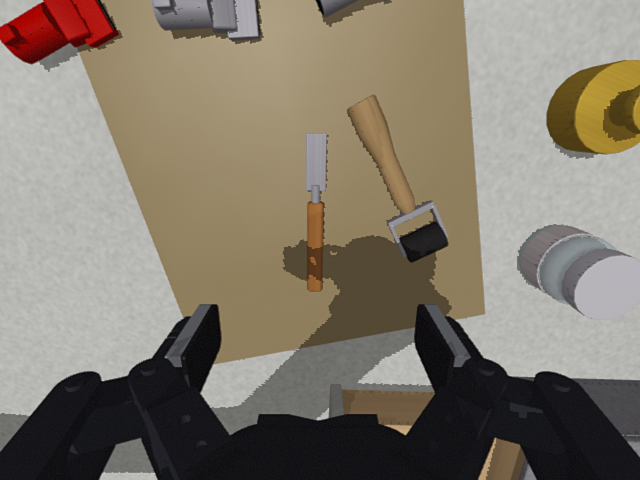

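Emit:
arm_command:
  series:
    - [[0, 0, 0], [0, 0.006, 0.04], 0.7]
    - [[0, 0, 0], [0, 0, 0.045], 0.7]
    - [[0, 0, 0], [0, 0, 0.045], 0.7]
    - [[0, 0, 0], [0, 0, 0.025], 0.7]
    - [[0, 0, 0], [0, 0, 0.01], 0.7]
    - [[0, 0, 0], [0, 0, 0], 0.7]
    - [[0, 0, 0], [0, 0, 0], 0]
    - [[0, 0, 0], [0, 0, 0], 0]
    - [[0, 0, 0], [0, 0, 0], 0]
    - [[0, 0, 0], [0, 0, 0], 0]
    - [[0, 0, 0], [0, 0, 0], 0]
    - [[0, 0, 0], [0, 0, 0], 0]
  newtons: 50

```text
time_s: 17.9
tool_pos: [0.5408, 0.1102, 0.0061]
ee_rot: [-0.0, 0.994, -0.106, 0.001]
contact_force: [-0.3, -0.6, 6.6]
grip_width: 0.0132
```

Emit:
arm_command:
  series:
    - [[0, 0, 0], [0, 0, -0.04], 0]
    - [[0, 0, 0], [0, 0, -0.045], 0]
    - [[0, 0, 0], [0, 0, -0.045], 0]
    - [[0, 0, 0], [0, 0, -0.045], 0]
    - [[0, 0, 0], [0, 0, 0], 0]

```text
time_s: 18.4
tool_pos: [0.544, 0.1114, 0.1866]
ee_rot: [-0.003, 0.994, -0.106, 0.007]
contact_force: [0.8, 0.1, -0.3]
grip_width: 0.0129
```

Run:
```python
from h import *
o=robot.observe();print(o["tool_pos"],o["q"],o["grip_width"])
w=snap("wrist","w32")
print(c2w(-.062,.065,.2),delta(c2w(-.062,.065,.2),np.radians(25.6)))
```

```text
[0.54403196 0.11140013 0.18662149] [-0.0717686   0.52120735 -0.25710578  1.76810791  0.16923725  0.85803777
 -0.61853536] 0.01294180393845586
[ 0.61111269 -0.18062332  0.2       ] (array([ 0.12936773,  0.2699465 , -0.01655474]), array([ -0.0536568 ,  -0.52528119, -37.82167131]))
```

View pics/w32.png

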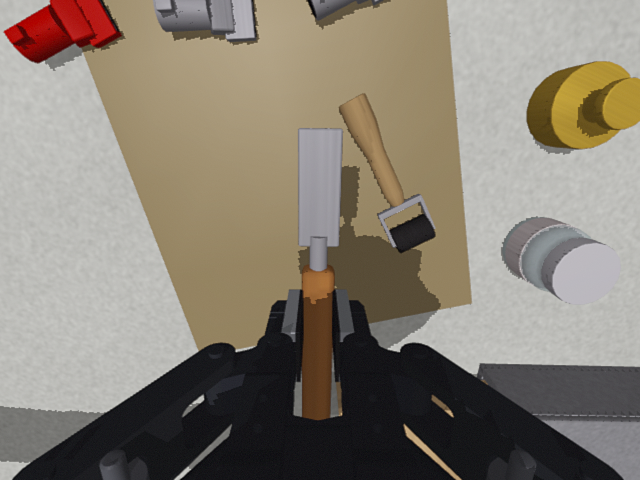

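Emit:
arm_command:
  series:
    - [[0, 0, -7.6], [0, 0, 0], 0]
    - [[0, 0, -7.6], [0, 0, 0], 0]
    - [[0, 0, -7.6], [0, 0, 0], 0]
    - [[0, 0, -7.6], [0, 0, 0], 0]
    - [[0, 0, -7.6], [0, 0, 0], 0]
    - [[0, 0, 0], [0, 0, 0], 0]

```text
time_s: 19.05
tool_pos: [0.5388, 0.1094, 0.178]
ee_rot: [-0.0, 0.975, 0.223, -0.002]
contact_force: [-0.6, -0.3, -0.7]
grip_width: 0.0128
```

Run:
```python
from h import *
print(delta(c2w(-.058,.060,.15),np.radians(25.6)))
```

```text
(array([-0.06099284,  0.29903805,  0.02782169]), array([-0.06157432,  0.16769291,  0.16937542]))
```

Emit:
arm_command:
  series:
    - [[0, 0, 0], [-0.0087, 0.0427, 0], 0]
    - [[0, 0, 0], [-0.0087, 0.0427, 0], 0]
    - [[0, 0, 0], [-0.0087, 0.0427, 0], 0]
    - [[0, 0, 0], [-0.0087, 0.0427, 0], 0]
    - [[0, 0, 0], [-0.0087, 0.0427, 0], 0]
    - [[0, 0, 0], [-0.0087, 0.0427, 0], 0]
    - [[0, 0, 0], [-0.0087, 0.0427, 0], 0]
    - [[0, 0, 0], [0, 0, 0.03], 0]
    - [[0, 0, 0], [0, 0, 0.02], 0]
    - [[0, 0, 0], [0, 0, 0], 0]
    - [[0, 0, 0], [0, 0, 0], 0]

```text
time_s: 20.15
tool_pos: [0.6148, -0.1851, 0.1289]
ee_rot: [-0.0, 0.975, 0.223, -0.001]
contact_force: [0.9, 0.2, 0.3]
grip_width: 0.0128
```

Run:
```python
from h import *
o=robot.observe();print(o["tool_pos"],o["grip_width"],o["q"])
print(delta(c2w(-.058,.060,.027),np.radians(25.6)))
w=snap("wrist","w33")
```

```text
[ 0.61476961 -0.18512582  0.12894362] 0.012765563111740314 [ 0.49236778  0.73822359 -0.41050154  1.55459165  0.34331261  0.9222245
  0.41731246]
(array([-0.00141714,  0.00086026,  0.10194405]), array([-0.05805568,  0.04901557,  0.1494654 ]))
```

View pics/w33.png

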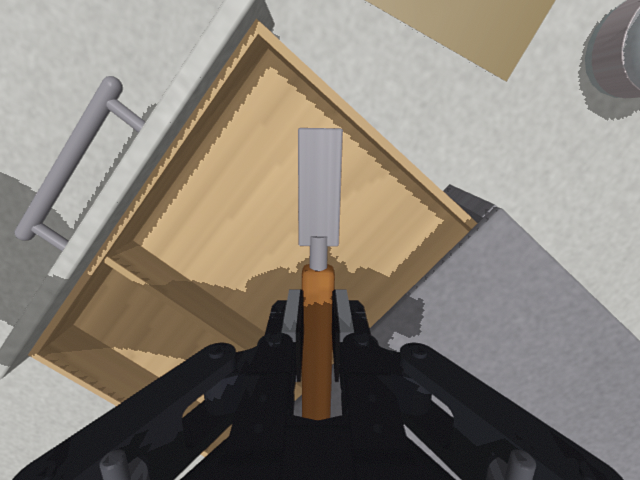

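Emit:
arm_command:
  series:
    - [[0, 0, 0], [-0.0045, -0.0017, 0.02], 0]
    - [[0, 0, 0], [0, 0, 0.03], 0]
    - [[0, 0, 0], [0, 0, 0.03], 0]
    - [[0, 0, 0], [0, 0, 0.015], 0]
    - [[0, 0, 0], [0, 0, 0.006], 0]
    - [[0, 0, 0], [0, 0, 0], 0]
    - [[0, 0, 0], [0, 0, 0], 0]

```text
time_s: 20.9
tool_pos: [0.6116, -0.1861, 0.0299]
ee_rot: [0.001, 0.975, 0.223, 0.001]
contact_force: [-0.4, -0.2, -1.2]
grip_width: 0.013
```

Run:
```python
from h import *
o=robot.observe();print(o["tool_pos"],o["grip_width"],o["contact_force"])
w=snap("wrist","w34")
```

```text
[ 0.61161319 -0.18610671  0.02994938] 0.012964028204254746 [-0.43287341 -0.15010322 -1.16142343]
```

View pics/w34.png

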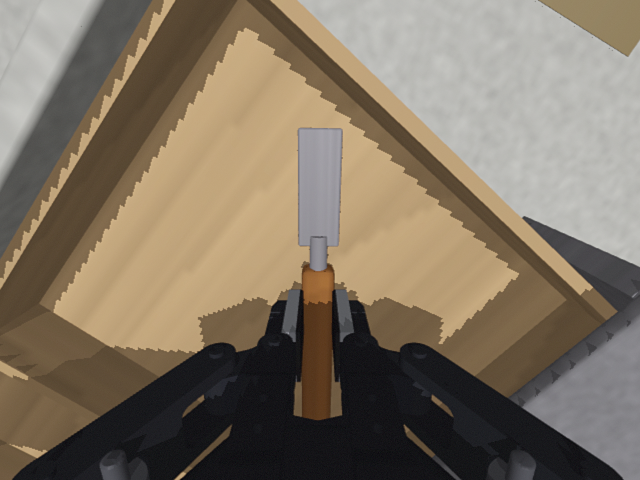

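Emit:
arm_command:
  series:
    - [[0, 0, 0], [0, 0, 0.005], 0]
    - [[0, 0, 0], [0, 0, 0], 0]
    - [[0, 0, 0], [0, 0, 0], 0.4]
    - [[0, 0, 0], [0, 0, 0], 0.4]
    - [[0, 0, 0], [0, 0, 0], 0.4]
    - [[0, 0, 0], [0, 0, -0.04], 0.4]
    - [[0, 0, 0], [0, 0, -0.045], 0.4]
    - [[0, 0, 0], [0, 0, -0.045], 1]
    - [[0, 0, 0], [0, 0, -0.045], 1]
    - [[0, 0, 0], [0, 0, 0], 1]

```text
time_s: 21.95
tool_pos: [0.6146, -0.1862, 0.2061]
ee_rot: [0.003, 0.975, 0.223, 0.007]
contact_force: [0.2, -0.5, 0.7]
grip_width: 0.076
```

Run:
```python
from h import *
o=robot.observe();print(o["tool_pos"],o["grip_width"],o["contact_force"])
w=snap("wrist","w35");t=snap("top","t35");crop(t,160,170,220,180,"t35c",3.6)
```

```text
[ 0.61457166 -0.18618508  0.20612136] 0.07598045999027718 [ 0.22870465 -0.51162235  0.67157425]
```

View pics/w35.png

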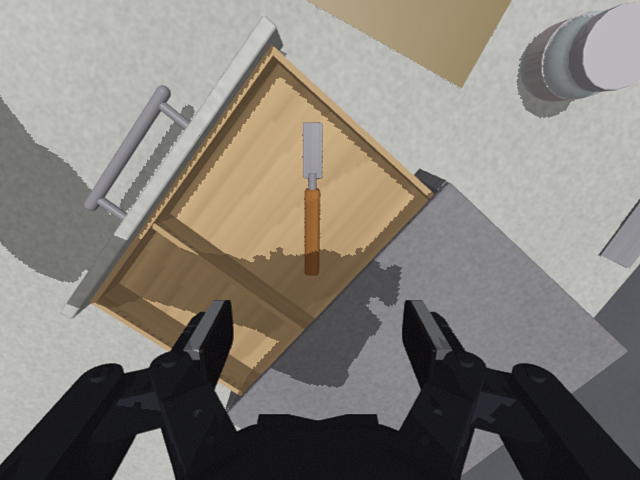

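View pics/t35c.png

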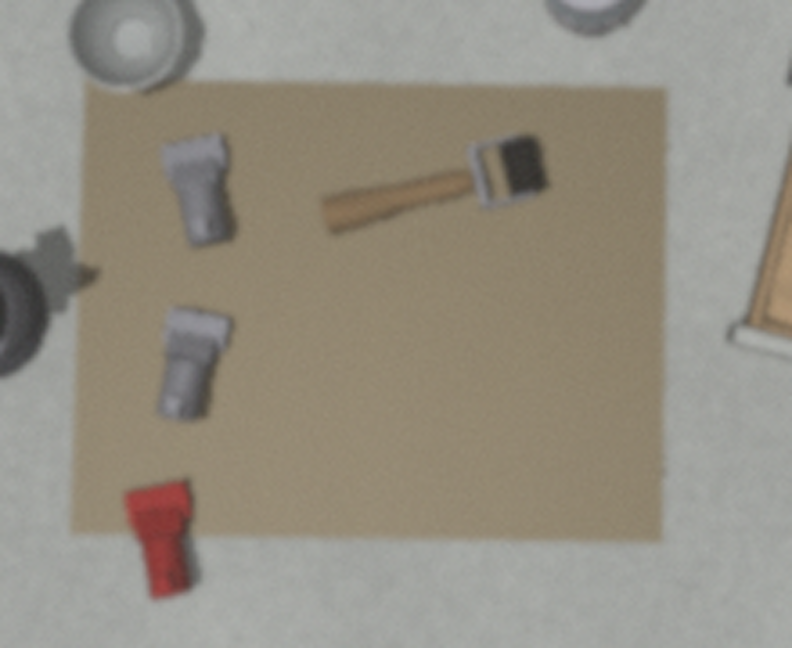

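Run:
```python
from h import *
# re-measure roller
t=snap("top");T=lambda x,y:(160+x/3.6-.36,170+y/3.6-.36)
a=pl(t,*T(327,216),.013);b=pl(t,*T(543,163),.013);print(a,b,(a+b)/2,np.linalg.norm(a-b),np.degrees(np.arctan2(*(b-a)[1::-1])))
print(delta([.6164,.137,.2],np.radians(25.6)))
```

```text
[0.59801089 0.20454947 0.013     ] [0.63610984 0.05911527 0.013     ] [0.61706037 0.13183237 0.013     ] 0.15034172759054276 -75.32027312155674
(array([ 0.146802  , -0.2879697 , -0.00217373]), array([-0.02236962,  0.06834267,  0.18975252]))
```

Emit:
arm_command:
  series:
    - [[0, 0, 0], [0.021, -0.0411, 0], 1]
    - [[0, 0, 0], [0.021, -0.0411, 0], 1]
    - [[0, 0, 0], [0.021, -0.0411, 0], 1]
    - [[0, 0, 0], [0.021, -0.0411, 0], 1]
    - [[0, 0, 0], [0.021, -0.0411, 0], 1]
    - [[0, 0, 0], [0.021, -0.0411, 0], 1]
    - [[0, 0, 0], [0.021, -0.0411, 0], 1]
    - [[0, 0, 5.6], [0, 0, 0], 1]
    - [[0, 0, 5.6], [0, 0, 0], 1]
    - [[0, 0, 0], [0, 0, 0.03], 1]
    - [[0, 0, 0], [0, 0, 0], 1]
    - [[0, 0, 0], [0, 0, 0], 1]

```text
time_s: 23.3
tool_pos: [0.6162, 0.1364, 0.1665]
ee_rot: [0.0, 0.992, 0.127, -0.002]
contact_force: [-0.1, -0.3, -0.3]
grip_width: 0.0855
```

Run:
```python
from h import *
print(robot.observe()["tool_pos"],robot.observe()["q"],delta([.6160,.1366,.012],np.radians(14.6)))
w=snap("wrist","w40");print(proj(w,[[.6160,.1366,.013],[.6171,.1318,.013]]))
```

```text
[0.61620121 0.13638612 0.16647689] [-0.03624296  0.6751931  -0.37248423  1.5498181   0.27807777  0.97409246
 -0.23758667] (array([ 0.00058561, -0.00025029,  0.15447586]), array([-0.00274531,  0.26942292,  0.00123966]))
[[317.21011074 220.14311252]
 [317.04571825 225.39382779]]
```

View pics/w40.png

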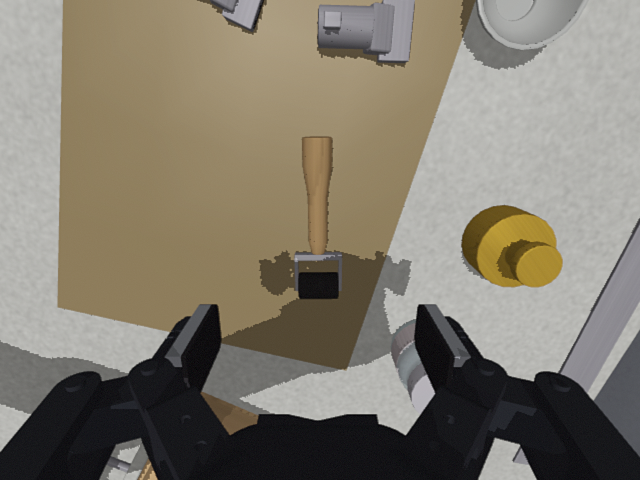

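Emit:
arm_command:
  series:
    - [[0, 0, 0], [0.0005, 0, 0.045], 0.7]
    - [[0, 0, 0], [0, 0, 0.045], 0.7]
    - [[0, 0, 0], [0, 0, 0.04], 0.7]
    - [[0, 0, 0], [0, 0, 0.02], 0.7]
    - [[0, 0, 0], [0, 0, 0.01], 0.7]
    - [[0, 0, 0], [0, 0, 0], 0.7]
    - [[0, 0, 0], [0, 0, 0], 0]
    - [[0, 0, 0], [0, 0, 0], 0]
    - [[0, 0, 0], [0, 0, 0], 0]
    - [[0, 0, 0], [0, 0, 0], 0]
    - [[0, 0, 0], [0, 0, 0], 0]
    - [[0, 0, 0], [0, 0, 0], 0]

```text
time_s: 24.55
tool_pos: [0.6189, 0.1373, 0.0102]
ee_rot: [-0.0, 0.992, 0.127, 0.001]
contact_force: [0.0, 0.1, 6.7]
grip_width: 0.0158
```

Emit:
arm_command:
  series:
    - [[0, 0, 0], [0, 0, -0.04], 0]
    - [[0, 0, 0], [0, 0, -0.045], 0]
    - [[0, 0, 0], [0, 0, -0.045], 0]
    - [[0, 0, 0], [0, 0, -0.045], 0]
    - [[0, 0, -5.5], [0, 0, 0], 0]
    - [[0, 0, -5.5], [0, 0, 0], 0]
    - [[0, 0, 0], [0, 0, 0], 0]

```text
time_s: 25.25
tool_pos: [0.6177, 0.1367, 0.1836]
ee_rot: [0.0, 0.975, 0.221, 0.0]
contact_force: [-0.4, -0.5, -1.3]
grip_width: 0.0154
```

Run:
```python
from h import *
o=robot.observe();print(o["tool_pos"],o["grip_width"])
w=snap("wrist","w41")
# roller centre is 5 mm toward fork (tool +y) from TCP; fork dir case = (cos-50,sin-50)
x,y=-.102,.040
print(delta(c2w(x-.005*.643,y+.005*.766,.15),np.radians(25.6)))
```

```text
[0.61768608 0.13670723 0.18363037] 0.015403195327452207
(array([-0.18902041,  0.2722417 ,  0.03327438]), array([-0.00824307,  0.02904228, -0.12594497]))
```

View pics/w41.png

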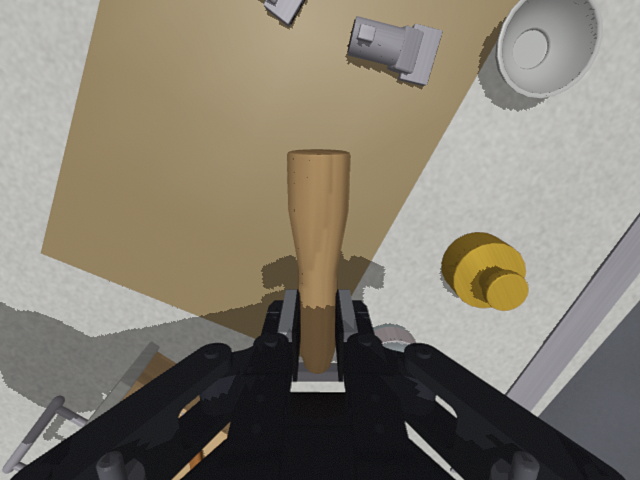

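Emit:
arm_command:
  series:
    - [[0, 0, 0], [-0.0236, 0.034, 0], 0]
    - [[0, 0, 0], [-0.0236, 0.034, 0], 0]
    - [[0, 0, 0], [-0.0236, 0.034, 0], 0]
    - [[0, 0, 0], [-0.0236, 0.034, 0], 0]
    - [[0, 0, 0], [-0.0236, 0.034, 0], 0]
    - [[0, 0, 0], [-0.0236, 0.034, 0], 0]
    - [[0, 0, 0], [-0.0236, 0.034, 0], 0]
    - [[0, 0, 0], [-0.0236, 0.034, 0], 0]
    - [[0, 0, 0], [0, 0, 0.03], 0]
    - [[0, 0, 0], [0, 0, 0.02], 0]
    - [[0, 0, 0], [0, 0, 0], 0]
    - [[0, 0, 0], [0, 0, 0], 0]

```text
time_s: 26.5
tool_pos: [0.5652, -0.1894, 0.1333]
ee_rot: [-0.0, 0.975, 0.221, -0.0]
contact_force: [0.8, 0.6, -0.7]
grip_width: 0.0156
```

Run:
```python
from h import *
o=robot.observe();print(o["tool_pos"],o["grip_width"],w2c(o["tool_pos"]))
x,y=-.102,.040
print(delta(c2w(x-.005*.643,y+.005*.766,.031),np.radians(25.6)))
w=snap("wrist","w42")
```

```text
[ 0.5652323  -0.18937566  0.13327634] 0.015586279982556196 [-0.10426235  0.04511265  0.13327634]
(array([-0.00153861,  0.00044021,  0.1022763 ]), array([-0.03884465,  0.00866101, -0.02438568]))
```

View pics/w42.png

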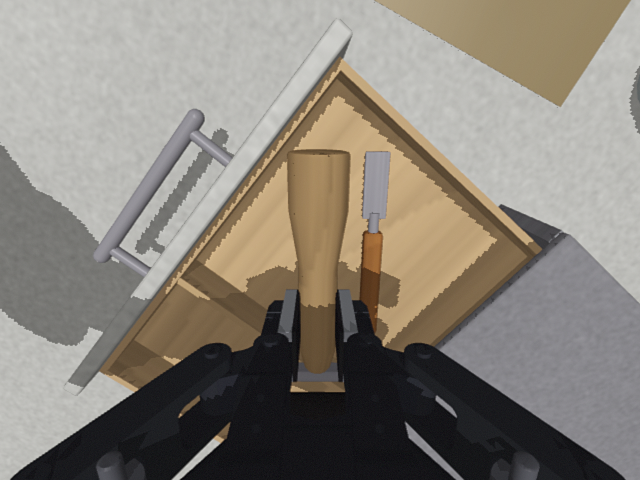

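Emit:
arm_command:
  series:
    - [[0, 0, 0], [0.004, 0, 0.02], 0]
    - [[0, 0, 0], [0, 0, 0.03], 0]
    - [[0, 0, 0], [0, 0, 0.03], 0]
    - [[0, 0, 0], [0, 0, 0.015], 0]
    - [[0, 0, 0], [0, 0, 0.006], 0]
    - [[0, 0, 0], [0, 0, 0], 0]
    - [[0, 0, 0], [0, 0, 0], 0]

```text
time_s: 27.25
tool_pos: [0.57, -0.1882, 0.0338]
ee_rot: [0.001, 0.975, 0.221, 0.001]
contact_force: [-0.0, 0.2, -0.9]
grip_width: 0.016
```

Run:
```python
from h import *
o=robot.observe();print(o["tool_pos"],o["grip_width"],w2c(o["tool_pos"]),o["contact_force"])
w=snap("wrist","w43");s=snap("side");crop(s,240,300,240,180,"s43",3)
```

```text
[ 0.57004348 -0.18818062  0.03382836] 0.015965398005432885 [-0.09989952  0.04746663  0.03382836] [-0.02296793  0.17891072 -0.89114837]
```

View pics/w43.png

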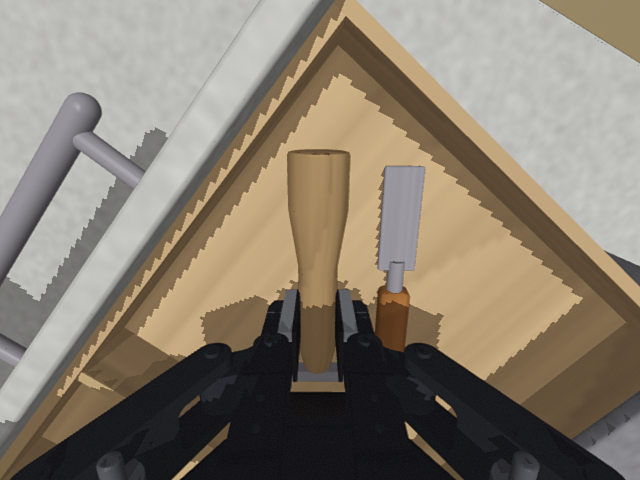

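View pics/s43.png

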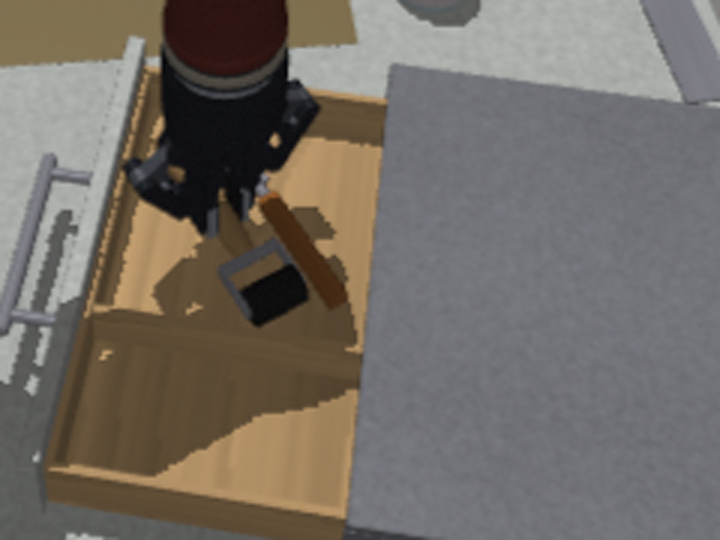

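Emit:
arm_command:
  series:
    - [[0, 0, 0], [0, 0, 0.005], 0]
    - [[0, 0, 0], [0, 0, 0], 0]
    - [[0, 0, 0], [0, 0, 0], 0.34]
    - [[0, 0, 0], [0, 0, 0], 0.34]
    - [[0, 0, 0], [0, 0, 0], 0.34]
    - [[0, 0, 0], [0, 0, -0.03], 0.34]
    - [[0, 0, 0], [0, 0, -0.045], 0.34]
    - [[0, 0, 0], [0, 0, -0.045], 1]
    - [[0, 0, 0], [0, 0, -0.045], 1]
    - [[0, 0, 0], [0, 0, 0], 1]

```text
time_s: 28.35
tool_pos: [0.573, -0.1883, 0.1994]
ee_rot: [0.003, 0.975, 0.221, 0.006]
contact_force: [0.7, -0.6, -0.4]
grip_width: 0.0717
```

Run:
```python
from h import *
o=robot.observe();print(o["tool_pos"],o["grip_width"],o["contact_force"])
w=snap("wrist","w45");t=snap("top","t45");crop(t,160,170,220,180,"t45c",3.6)
```

```text
[ 0.57298607 -0.1883136   0.19937214] 0.07166128389082031 [ 0.67345058 -0.58908897 -0.3704792 ]
```

View pics/w45.png

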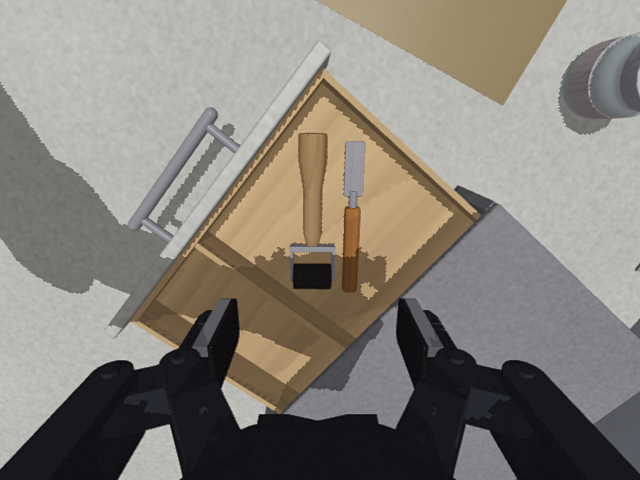

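View pics/t45c.png

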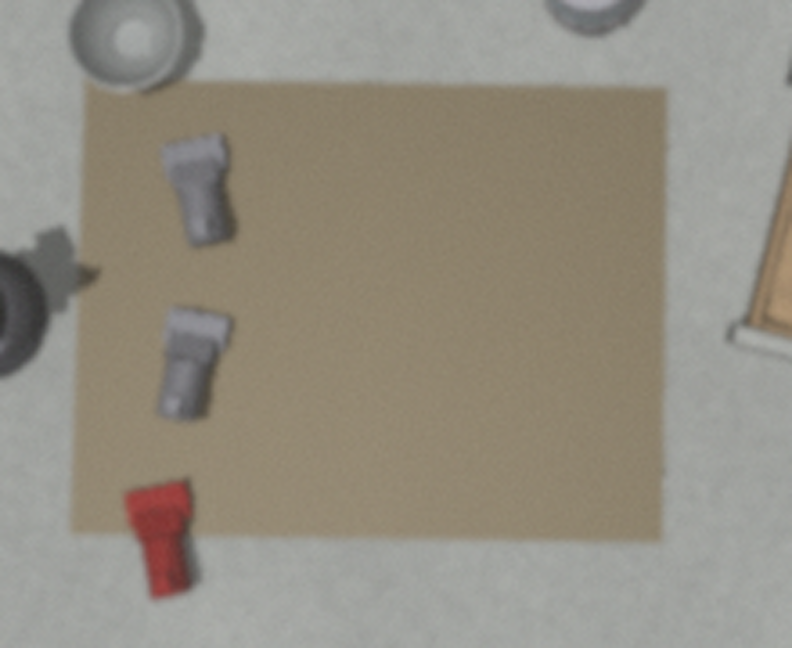

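Emit:
arm_command:
  series:
    - [[0, 0, -7.8], [0, 0, 0], 1]
    - [[0, 0, -7.8], [0, 0, 0], 1]
    - [[0, 0, -7.8], [0, 0, 0], 1]
    - [[0, 0, -7.8], [0, 0, 0], 1]
    - [[0, 0, -7.8], [0, 0, 0], 1]
    - [[0, 0, -7.8], [0, 0, 0], 1]
    - [[0, 0, -7.8], [0, 0, 0], 1]
    - [[0, 0, -7.8], [0, 0, 0], 1]
    - [[0, 0, -7.8], [0, 0, 0], 1]
    - [[0, 0, -7.8], [0, 0, 0], 1]

```text
time_s: 29.45
tool_pos: [0.5672, -0.188, 0.1898]
ee_rot: [-0.002, 0.616, 0.788, -0.001]
contact_force: [0.5, -0.6, -0.8]
grip_width: 0.0854
```

Run:
```python
from h import *
o=robot.observe();print(o["tool_pos"],o["q"])
print(delta([.5989,.2857,.17],np.radians(103.6)))
```

```text
[ 0.56719745 -0.18798148  0.18977776] [ 0.75815549  0.7010542  -0.82399631  1.61657509  0.56439207  1.08272587
  1.59101928]
(array([0.45204106, 0.1449771 , 0.02027005]), array([-0.24121557, -0.13887724,  0.34146106]))
```

Emit:
arm_command:
  series:
    - [[0, 0, 0], [0.0452, 0.0145, 0], 1]
    - [[0, 0, 0], [0.0452, 0.0145, 0], 1]
    - [[0, 0, 0], [0.0452, 0.0145, 0], 1]
    - [[0, 0, 0], [0.0452, 0.0145, 0], 1]
    - [[0, 0, 0], [0.0452, 0.0145, 0], 1]
    - [[0, 0, 0], [0.0452, 0.0145, 0], 1]
    - [[0, 0, 0], [0.0452, 0.0145, 0], 1]
    - [[0, 0, 0], [0.0452, 0.0145, 0], 1]
    - [[0, 0, 0], [0.0452, 0.0145, 0], 1]
    - [[0, 0, 0], [0.0452, 0.0145, 0], 1]
    - [[0, 0, 0], [0, 0, 0], 1]
    - [[0, 0, 0], [0, 0, 0], 1]

```text
time_s: 30.65
tool_pos: [0.6016, 0.2865, 0.1897]
ee_rot: [-0.001, 0.617, 0.787, -0.002]
contact_force: [-0.5, -0.3, -0.1]
grip_width: 0.0855
```

Run:
```python
from h import *
o=robot.observe();print(o["tool_pos"],o["q"])
print(delta([.5989,.2857,.013],np.radians(103.6)))
w=snap("wrist","w50");print(proj(w,[[.5989,.2857,.014]]))
t=snap("top","t50")
```

```text
[0.60162984 0.28650468 0.18974416] [-0.08767854  0.78462907 -0.75799592  1.40453672  0.55310602  1.17531818
  0.89817343]
(array([ 2.29961392e-05, -2.06243023e-03,  1.76755034e-01]), array([-0.25294754,  0.0498435 ,  0.22090829]))
[[316.91517224 211.11318474]]
```

View pics/w50.png

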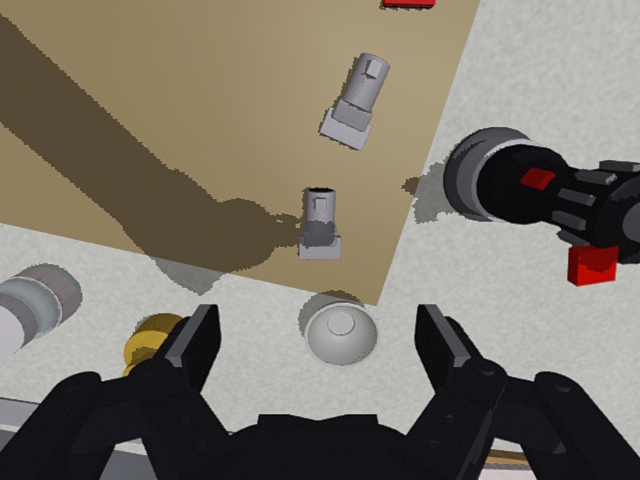

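Emit:
arm_command:
  series:
    - [[0, 0, 0], [0.002, -0.002, 0.045], 1]
    - [[0, 0, 0], [0, 0, 0.045], 1]
    - [[0, 0, 0], [0, 0, 0.045], 1]
    - [[0, 0, 0], [0, 0, 0.03], 1]
    - [[0, 0, 0], [0, 0, 0.018], 1]
    - [[0, 0, 0], [0, 0, 0], 1]
    - [[0, 0, 0], [0, 0, 0], 0]
    - [[0, 0, 0], [0, 0, 0], 0]
    - [[0, 0, 0], [0, 0, 0], 0]
    - [[0, 0, 0], [0, 0, 0], 0]
    - [[0, 0, 0], [0, 0, 0], 0]
    - [[0, 0, 0], [0, 0, 0], 0]
  newtons: 60

```text
time_s: 31.95
tool_pos: [0.6018, 0.2875, 0.0112]
ee_rot: [0.001, 0.618, 0.786, 0.001]
contact_force: [-0.9, 0.0, 5.9]
grip_width: 0.0252
```

Emit:
arm_command:
  series:
    - [[0, 0, 0], [0, 0, -0.04], 0]
    - [[0, 0, 0], [0, 0, -0.045], 0]
    - [[0, 0, 0], [0, 0, -0.045], 0]
    - [[0, 0, 0], [0, 0, -0.045], 0]
    - [[0, 0, 0], [0, 0, 0], 0]
    - [[0, 0, 0], [0, 0, 0], 0]

```text
time_s: 32.55
tool_pos: [0.6011, 0.287, 0.1855]
ee_rot: [0.001, 0.618, 0.786, 0.001]
contact_force: [-0.4, -0.4, -1.4]
grip_width: 0.0255
```

Run:
```python
from h import *
o=robot.observe();print(o["tool_pos"],o["q"],o["grip_width"])
w=snap("wrist","w51")
print(delta(c2w(-.056,-.0905,.15),np.radians(75.6)))
```

```text
[0.601143   0.28698687 0.18550541] [-0.08784907  0.78499588 -0.75559828  1.4169036   0.5586393   1.15769753
  0.88763732] 0.025515320761016196
(array([-0.59612514, -0.16702996,  0.0346663 ]), array([-0.05469523,  0.10021414, 27.99468838]))
```

View pics/w51.png

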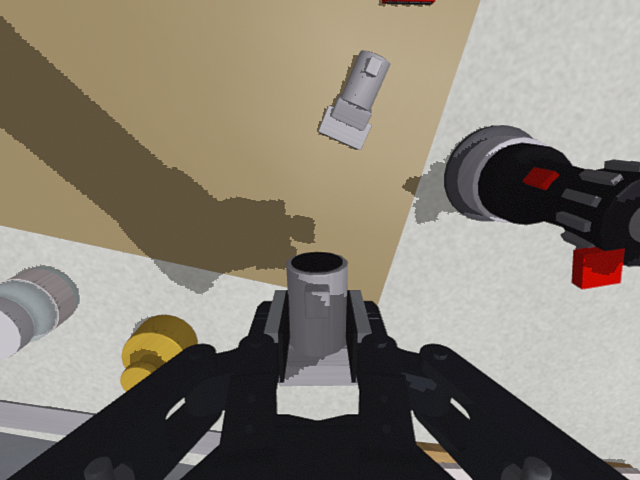

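Emit:
arm_command:
  series:
    - [[0, 0, 7], [0, 0, 0], 0]
    - [[0, 0, 7], [0, 0, 0], 0]
    - [[0, 0, 7], [0, 0, 0], 0]
    - [[0, 0, 7], [0, 0, 0], 0]
    - [[0, 0, 0], [0, 0, 0], 0]

```text
time_s: 33.1
tool_pos: [0.6, 0.2859, 0.1819]
ee_rot: [0.0, 0.79, 0.613, -0.002]
contact_force: [-0.5, -0.5, -1.2]
grip_width: 0.0257
```

Run:
```python
from h import *
print(delta(c2w(-.056,-.0905,.15),np.radians(75.6)))
```

```text
(array([-0.60451369,  0.13268456,  0.03382054]), array([-0.15430756,  0.21572018,  0.01803903]))
```

Emit:
arm_command:
  series:
    - [[0, 0, 0], [-0.0432, 0.0095, 0], 0]
    - [[0, 0, 0], [-0.0432, 0.0095, 0], 0]
    - [[0, 0, 0], [-0.0432, 0.0095, 0], 0]
    - [[0, 0, 0], [-0.0432, 0.0095, 0], 0]
    - [[0, 0, 0], [-0.0432, 0.0095, 0], 0]
    - [[0, 0, 0], [-0.0432, 0.0095, 0], 0]
    - [[0, 0, 0], [-0.0432, 0.0095, 0], 0]
    - [[0, 0, 0], [-0.0432, 0.0095, 0], 0]
    - [[0, 0, 0], [-0.0432, 0.0095, 0], 0]
    - [[0, 0, 0], [-0.0432, 0.0095, 0], 0]
    - [[0, 0, 0], [-0.0432, 0.0095, 0], 0]
    - [[0, 0, 0], [-0.0432, 0.0095, 0], 0]

```text
time_s: 34.3
tool_pos: [0.5812, -0.2456, 0.1827]
ee_rot: [-0.001, 0.789, 0.614, -0.001]
contact_force: [0.8, 0.6, -1.0]
grip_width: 0.0255
```

Emit:
arm_command:
  series:
    - [[0, 0, 0], [-0.0432, 0.0095, 0], 0]
    - [[0, 0, 0], [-0.0432, 0.0095, 0], 0]
    - [[0, 0, 0], [0, 0, 0.03], 0]
    - [[0, 0, 0], [0, 0, 0.02], 0]
    - [[0, 0, 0], [0, 0, 0], 0]
    - [[0, 0, 0], [0, 0, 0], 0]

```text
time_s: 34.9
tool_pos: [0.579, -0.3316, 0.1334]
ee_rot: [-0.001, 0.79, 0.614, -0.0]
contact_force: [0.5, 0.9, -0.5]
grip_width: 0.0252
```

Run:
```python
from h import *
o=robot.observe();print(o["tool_pos"],o["q"],o["grip_width"],w2c(o["tool_pos"]))
print(delta(c2w(-.056,-.0905,.030),np.radians(75.6)))
w=snap("wrist","w52");s=snap("side");crop(s,240,300,240,180,"s52",3)
```

```text
[ 0.5790005  -0.33157569  0.13343985] [ 0.82966684  0.81763787 -0.64727041  1.46472358  0.5337688   1.0415947
  1.38293445] 0.025192957927687613 [-0.055563   -0.0891959   0.13343985]
(array([-0.00140806, -0.0002432 ,  0.10343913]), array([-0.10875845, -0.0579408 ,  0.10757049]))
```

View pics/w52.png

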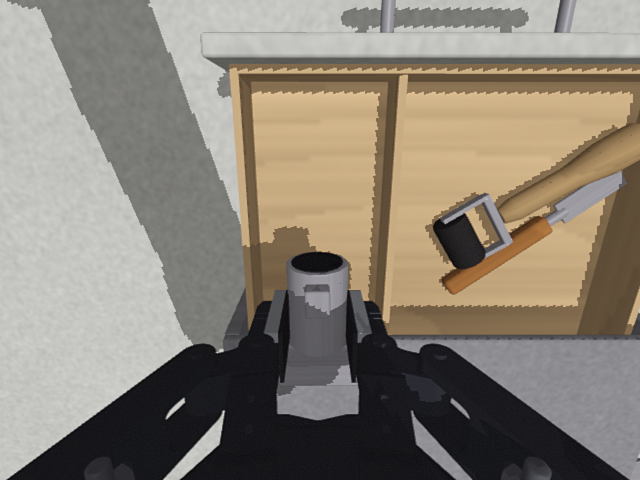

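View pics/s52.png

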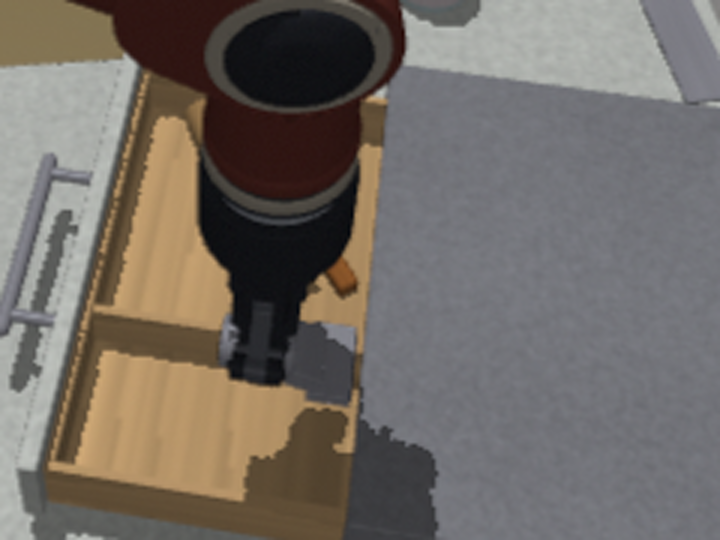

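Emit:
arm_command:
  series:
    - [[0, 0, 0], [-0.0014, -0.002, 0.02], 0]
    - [[0, 0, 0], [0, 0, 0.03], 0]
    - [[0, 0, 0], [0, 0, 0.03], 0]
    - [[0, 0, 0], [0, 0, 0.015], 0]
    - [[0, 0, 0], [0, 0, 0.005], 0]
    - [[0, 0, 0], [0, 0, 0], 0]
    - [[0, 0, 0], [0, 0, 0], 0]

```text
time_s: 35.7
tool_pos: [0.5785, -0.3331, 0.0361]
ee_rot: [0.001, 0.79, 0.613, 0.001]
contact_force: [-0.0, -0.4, -1.2]
grip_width: 0.0254
```

Run:
```python
from h import *
o=robot.observe();print(o["tool_pos"],o["grip_width"],w2c(o["tool_pos"]),o["contact_force"])
w=snap("wrist","w53");s=snap("side");crop(s,240,300,240,180,"s53",3)
```

```text
[ 0.57846633 -0.33313956  0.03614186] 0.02541978896342413 [-0.05569146 -0.09084347  0.03614186] [-0.03955206 -0.4020434  -1.15757812]
```

View pics/w53.png

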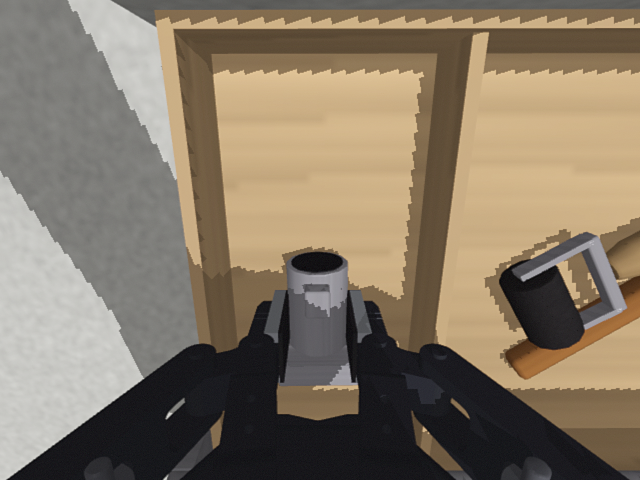

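View pics/s53.png

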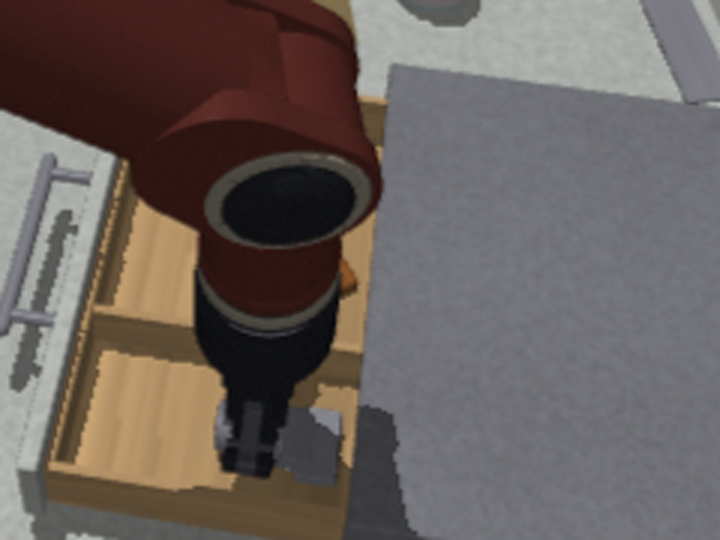

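Emit:
arm_command:
  series:
    - [[0, 0, 0], [0, 0, 0.006], 0]
    - [[0, 0, 0], [0, 0, 0], 0]
    - [[0, 0, 0], [0, 0, 0], 0.5]
    - [[0, 0, 0], [0, 0, 0], 0.5]
    - [[0, 0, 0], [0, 0, 0], 0.5]
    - [[0, 0, 0], [0, 0, -0.03], 0.5]
    - [[0, 0, 0], [0, 0, -0.045], 0.5]
    - [[0, 0, 0], [0, 0, -0.045], 1]
    - [[0, 0, 0], [0, 0, -0.045], 1]
    - [[0, 0, 0], [0, 0, 0], 1]

```text
time_s: 36.8
tool_pos: [0.5813, -0.3334, 0.2013]
ee_rot: [0.006, 0.79, 0.613, 0.004]
contact_force: [0.4, -0.2, -0.1]
grip_width: 0.0834
```

Run:
```python
from h import *
o=robot.observe();print(o["tool_pos"],o["grip_width"],o["contact_force"])
w=snap("wrist","w55");t=snap("top","t55");crop(t,160,170,220,180,"t55c",3.6)
```

```text
[ 0.58130905 -0.33336845  0.20132522] 0.08336640009823865 [ 0.43424456 -0.2479437  -0.1040892 ]
```

View pics/w55.png

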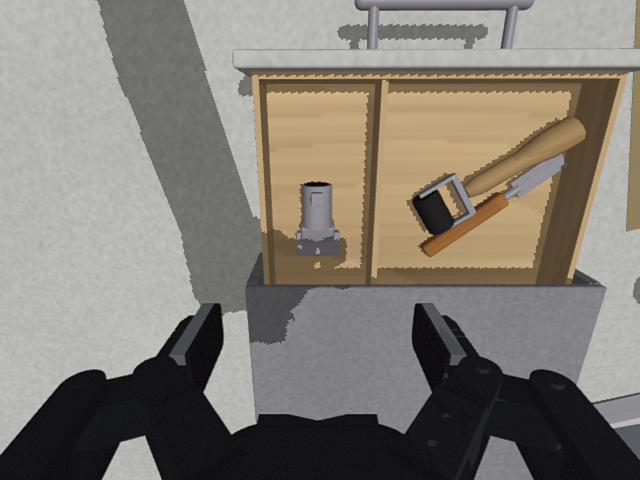

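View pics/t55c.png

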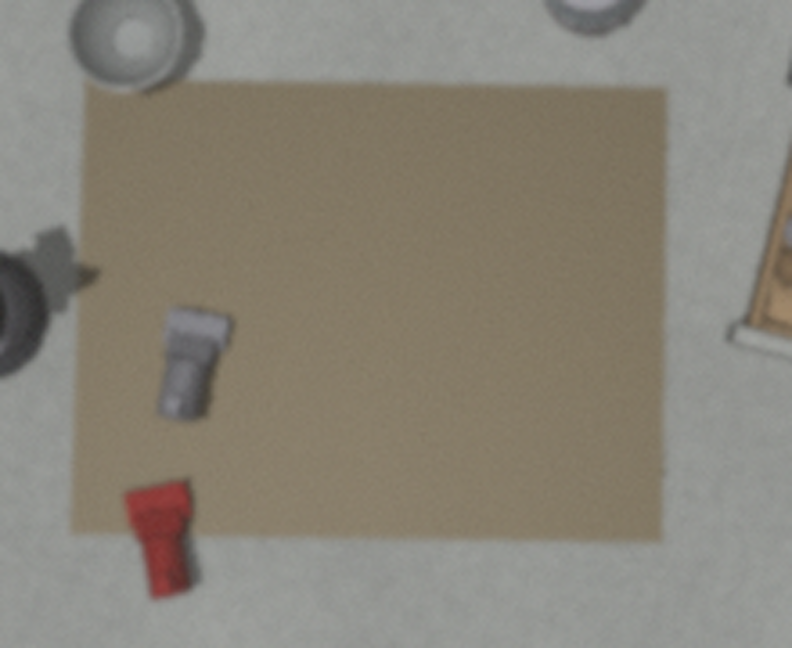

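Run:
```python
from h import *
print(robot.observe()["q"],delta([.4806,.2961,.19],np.radians(75.6)))
```

```text
[ 0.84465386  0.75506477 -0.67748429  1.40628157  0.49098767  1.14893176
  1.41961267] (array([ 0.58519908, -0.25032373,  0.00364456]), array([ 0.1309256 ,  0.04443538, -0.00779265]))
```

Emit:
arm_command:
  series:
    - [[0, 0, 0], [0.0418, -0.0179, 0], 1]
    - [[0, 0, 0], [0.0418, -0.0179, 0], 1]
    - [[0, 0, 0], [0.0418, -0.0179, 0], 1]
    - [[0, 0, 0], [0.0418, -0.0179, 0], 1]
    - [[0, 0, 0], [0.0418, -0.0179, 0], 1]
    - [[0, 0, 0], [0.0418, -0.0179, 0], 1]
    - [[0, 0, 0], [0.0418, -0.0179, 0], 1]
    - [[0, 0, 0], [0.0418, -0.0179, 0], 1]
    - [[0, 0, 0], [0.0418, -0.0179, 0], 1]
    - [[0, 0, 0], [0.0418, -0.0179, 0], 1]
    - [[0, 0, 0], [0.0418, -0.0179, 0], 1]
    - [[0, 0, 0], [0.0418, -0.0179, 0], 1]

```text
time_s: 38.1
tool_pos: [0.4924, 0.207, 0.1915]
ee_rot: [-0.0, 0.79, 0.613, -0.002]
contact_force: [0.8, 1.0, -0.7]
grip_width: 0.0857
```

Emit:
arm_command:
  series:
    - [[0, 0, 0], [0.0418, -0.0179, 0], 1]
    - [[0, 0, 0], [0.0418, -0.0179, 0], 1]
    - [[0, 0, -6], [0, 0, 0], 1]
    - [[0, 0, 0], [0, 0, 0], 1]
    - [[0, 0, 0], [0, 0, 0], 1]

```text
time_s: 38.6
tool_pos: [0.4799, 0.2942, 0.1917]
ee_rot: [0.0, 0.758, 0.652, -0.002]
contact_force: [1.4, 0.4, -0.7]
grip_width: 0.0854
```

Run:
```python
from h import *
o=robot.observe();print(o["tool_pos"],o["q"])
print(delta([.4806,.2961,.006],np.radians(81.7)))
w=snap("wrist","w60");print(proj(w,[[.4806,.2961,.014]]))
```

```text
[0.47988135 0.29422121 0.1916534 ] [-0.15097929  0.61152504 -0.70609775  1.71619223  0.46197415  0.99127267
  0.39213581]
(array([0.00258765, 0.00080634, 0.18564452]), array([-0.11697224,  0.19176352, -0.31659027]))
[[319.31795799 213.71873299]]
```

View pics/w60.png

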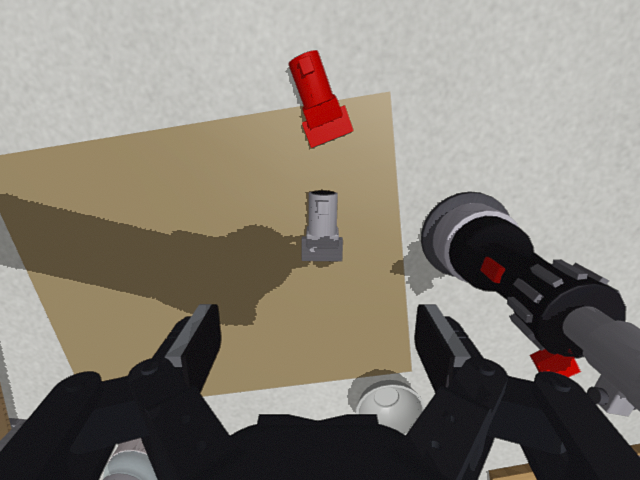

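Emit:
arm_command:
  series:
    - [[0, 0, 0], [0.0035, 0, 0.045], 0.8]
    - [[0, 0, 0], [0, 0, 0.045], 0.8]
    - [[0, 0, 0], [0, 0, 0.045], 0.8]
    - [[0, 0, 0], [0, 0, 0.03], 0.8]
    - [[0, 0, 0], [0, 0, 0.02], 0.8]
    - [[0, 0, 0], [0, 0, 0], 0.8]
    - [[0, 0, 0], [0, 0, 0], 0]
    - [[0, 0, 0], [0, 0, 0], 0]
    - [[0, 0, 0], [0, 0, 0], 0]
    - [[0, 0, 0], [0, 0, 0], 0]
    - [[0, 0, 0], [0, 0, 0], 0]
    - [[0, 0, 0], [0, 0, 0], 0]

```text
time_s: 39.85
tool_pos: [0.4815, 0.3, 0.0102]
ee_rot: [0.001, 0.757, 0.653, 0.001]
contact_force: [-0.9, -0.2, 6.1]
grip_width: 0.0254
```

Emit:
arm_command:
  series:
    - [[0, 0, 0], [0, 0, -0.04], 0]
    - [[0, 0, 0], [0, 0, -0.045], 0]
    - [[0, 0, 0], [0, 0, -0.045], 0]
    - [[0, 0, 0], [0, 0, -0.045], 0]
    - [[0, 0, 6.3], [0, 0, 0], 0]
    - [[0, 0, 0], [0, 0, 0], 0]
    - [[0, 0, 0], [0, 0, 0], 0]

```text
time_s: 40.55
tool_pos: [0.48, 0.2988, 0.1829]
ee_rot: [0.0, 0.791, 0.612, -0.001]
contact_force: [-0.9, -0.0, -1.8]
grip_width: 0.0254
```

Run:
```python
from h import *
o=robot.observe();print(o["tool_pos"],o["q"],o["grip_width"])
w=snap("wrist","w61")
print(delta(c2w(-.135,-.0905,.15),np.radians(75.6)))
```

```text
[0.47999646 0.29880767 0.18288129] [-0.17671293  0.6174207  -0.67480283  1.72194805  0.45591925  0.96644104
  0.28880496] 0.025364450793344578
(array([-0.58650179,  0.17554319,  0.03344322]), array([-0.0704803 ,  0.12693952, -0.2061098 ]))
```

View pics/w61.png

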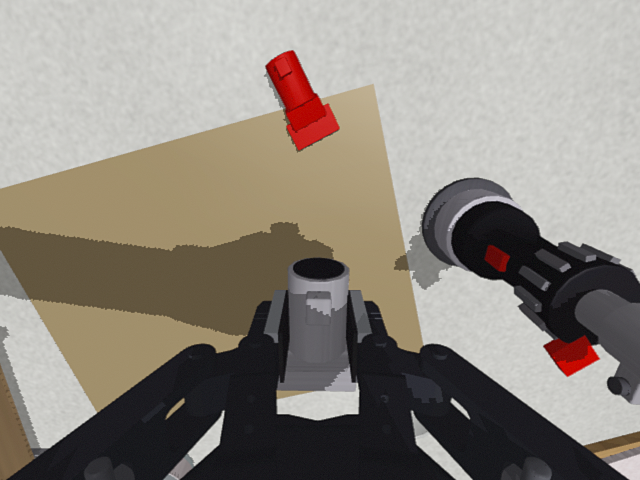

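Emit:
arm_command:
  series:
    - [[0, 0, 0], [-0.0419, 0.0125, 0], 0]
    - [[0, 0, 0], [-0.0419, 0.0125, 0], 0]
    - [[0, 0, 0], [-0.0419, 0.0125, 0], 0]
    - [[0, 0, 0], [-0.0419, 0.0125, 0], 0]
    - [[0, 0, 0], [-0.0419, 0.0125, 0], 0]
    - [[0, 0, 0], [-0.0419, 0.0125, 0], 0]
    - [[0, 0, 0], [-0.0419, 0.0125, 0], 0]
    - [[0, 0, 0], [-0.0419, 0.0125, 0], 0]
    - [[0, 0, 0], [-0.0419, 0.0125, 0], 0]
    - [[0, 0, 0], [-0.0419, 0.0125, 0], 0]
    - [[0, 0, 0], [-0.0419, 0.0125, 0], 0]
    - [[0, 0, 0], [-0.0419, 0.0125, 0], 0]

```text
time_s: 41.8
tool_pos: [0.4969, -0.2264, 0.182]
ee_rot: [-0.001, 0.791, 0.611, -0.001]
contact_force: [1.1, 0.6, -1.7]
grip_width: 0.026
```

Emit:
arm_command:
  series:
    - [[0, 0, 0], [-0.0419, 0.0125, 0], 0]
    - [[0, 0, 0], [-0.0419, 0.0125, 0], 0]
    - [[0, 0, 0], [0, 0, 0.02], 0]
    - [[0, 0, 0], [0, 0, 0.02], 0]
    - [[0, 0, 0], [0, 0, 0], 0]
    - [[0, 0, 0], [0, 0, 0], 0]

```text
time_s: 42.4
tool_pos: [0.5004, -0.3116, 0.1425]
ee_rot: [-0.001, 0.791, 0.611, -0.0]
contact_force: [-0.8, 0.1, 0.4]
grip_width: 0.0254
```

Run:
```python
from h import *
o=robot.observe();print(o["tool_pos"],o["q"],o["grip_width"],w2c(o["tool_pos"]))
print(delta(c2w(-.135,-.0905,.034),np.radians(75.6)))
w=snap("wrist","w62");s=snap("side");crop(s,240,300,240,180,"s62",3)
```

```text
[ 0.50043173 -0.31155336  0.14247405] [ 0.92164476  0.70521583 -0.67254994  1.69504154  0.52578908  0.93220065
  1.35804027] 0.025416148928844765 [-0.13664273 -0.08934187  0.14247405]
(array([-0.00127778,  0.0018728 ,  0.10846898]), array([-0.11898052, -0.06687156, -0.22651628]))
```

View pics/w62.png

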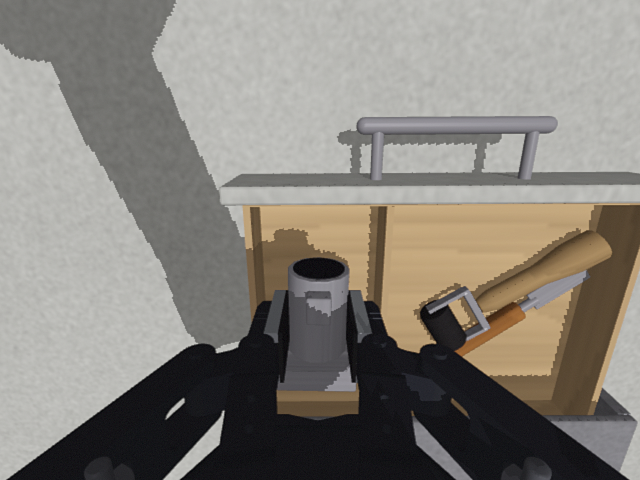

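View pics/s62.png

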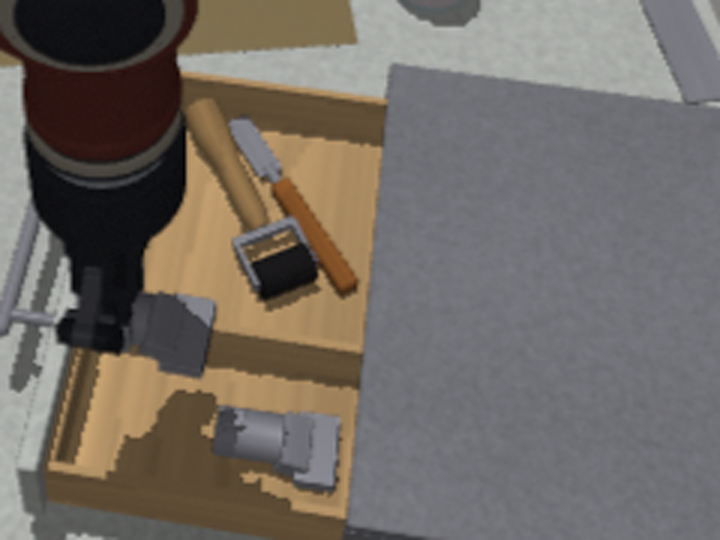

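Emit:
arm_command:
  series:
    - [[0, 0, 0], [-0.0013, 0.0012, 0.02], 0]
    - [[0, 0, 0], [0, 0, 0.025], 0]
    - [[0, 0, 0], [0, 0, 0.02], 0]
    - [[0, 0, 0], [0, 0, 0], 0]
    - [[0, 0, 0], [0, 0, 0], 0]
    - [[0, 0, 0], [0, 0, 0], 0]

```text
time_s: 43.1
tool_pos: [0.503, -0.3139, 0.0801]
ee_rot: [0.001, 0.792, 0.611, 0.001]
contact_force: [0.0, -0.9, -1.4]
grip_width: 0.0255
```

Run:
```python
from h import *
o=robot.observe();print(o["tool_pos"],o["grip_width"],w2c(o["tool_pos"]))
w=snap("wrist","w63");s=snap("side");crop(s,240,360,160,120,"s63",5)
```

```text
[ 0.50299348 -0.31387659  0.08012547] 0.025519735429190792 [-0.13358371 -0.09095502  0.08012547]
```

View pics/w63.png

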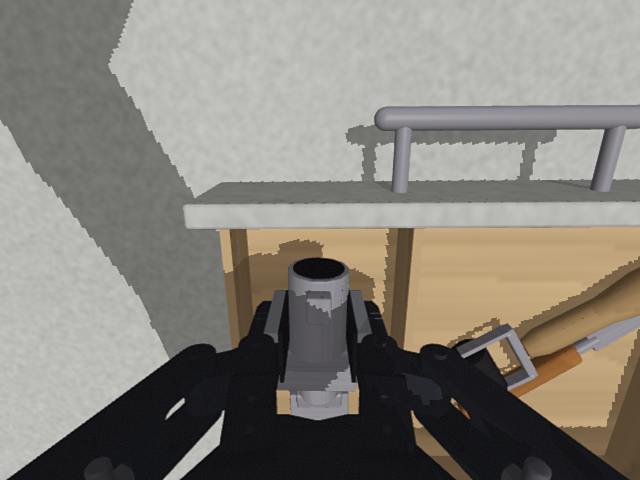

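View pics/s63.png

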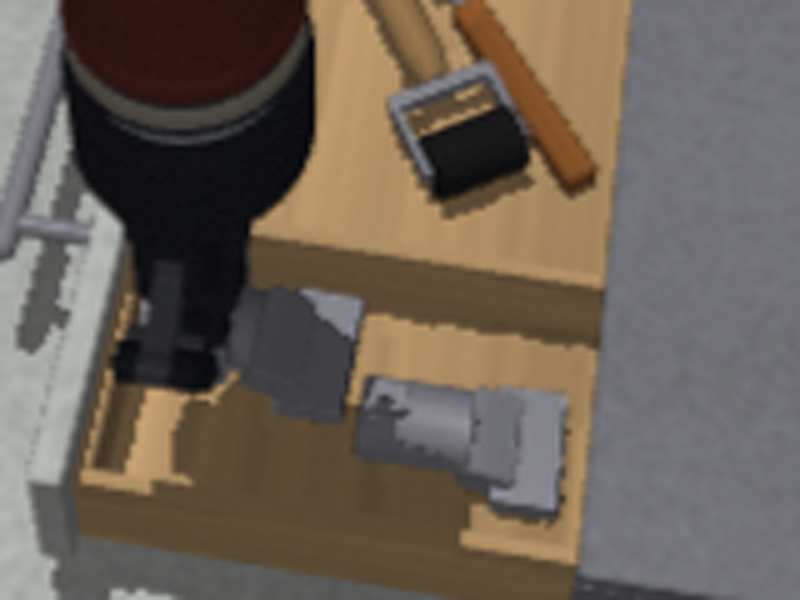

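Emit:
arm_command:
  series:
    - [[0, 0, 0], [0, -0.003, 0.015], 0]
    - [[0, 0, 0], [0, 0, 0.02], 0]
    - [[0, 0, 0], [0, 0, 0.01], 0]
    - [[0, 0, 0], [0, 0, 0], 0]
    - [[0, 0, 0], [0, 0, 0], 0]

```text
time_s: 43.7
tool_pos: [0.4993, -0.313, 0.034]
ee_rot: [0.0, 0.792, 0.611, 0.0]
contact_force: [-0.1, 0.3, -1.1]
grip_width: 0.0256
```

Run:
```python
from h import *
o=robot.observe();print(o["tool_pos"],o["grip_width"],w2c(o["tool_pos"]),o["contact_force"])
w=snap("wrist","w64");s=snap("side");crop(s,240,360,160,120,"s64",5)
```

```text
[ 0.49934609 -0.31300393  0.03398042] 0.025644650696278946 [-0.13733353 -0.09101686  0.03398042] [-0.08554473  0.25807549 -1.12219938]
```

View pics/s64.png

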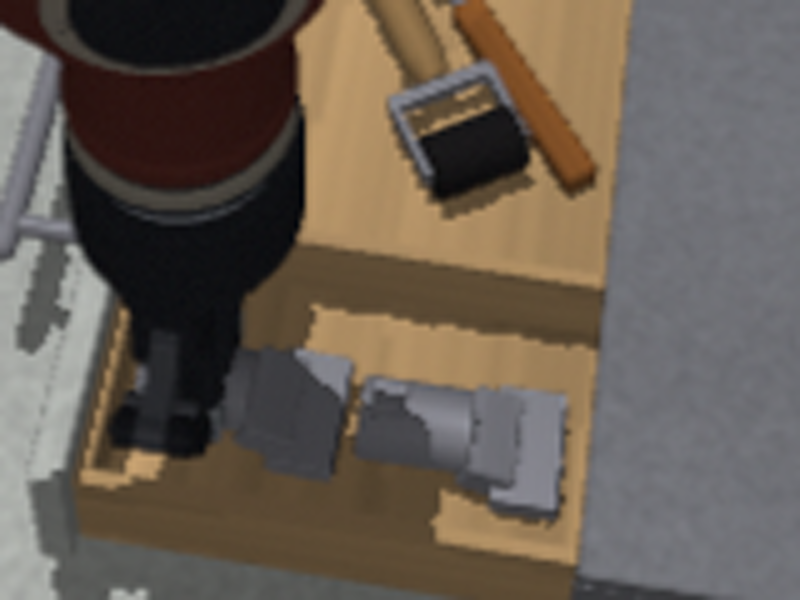

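Both spares have a small gap between them. I'll lower 5 mm, release and rise.

Emit:
arm_command:
  series:
    - [[0, 0, 0], [0, 0, 0.005], 0]
    - [[0, 0, 0], [0, 0, 0], 0]
    - [[0, 0, 0], [0, 0, 0], 0.5]
    - [[0, 0, 0], [0, 0, 0], 0.5]
    - [[0, 0, 0], [0, 0, 0], 0.5]
    - [[0, 0, 0], [0, 0, -0.03], 0.5]
    - [[0, 0, 0], [0, 0, -0.045], 0.5]
    - [[0, 0, 0], [0, 0, -0.045], 0.5]
    - [[0, 0, 0], [0, 0, -0.045], 0.5]
    - [[0, 0, 0], [0, 0, 0], 0.5]

```text
time_s: 44.8
tool_pos: [0.503, -0.3135, 0.2004]
ee_rot: [0.006, 0.792, 0.611, 0.003]
contact_force: [0.7, -0.5, -0.1]
grip_width: 0.0425
```

Run:
```python
from h import *
o=robot.observe();print(o["tool_pos"],o["q"],o["contact_force"])
w=snap("wrist","w65");t=snap("top","t65")
```

```text
[ 0.50303497 -0.31354472  0.20040052] [ 0.94940217  0.64016956 -0.71584484  1.6361976   0.47593117  1.03140957
  1.40163638] [ 0.7129074  -0.49825361 -0.07918097]
```

View pics/w65.png

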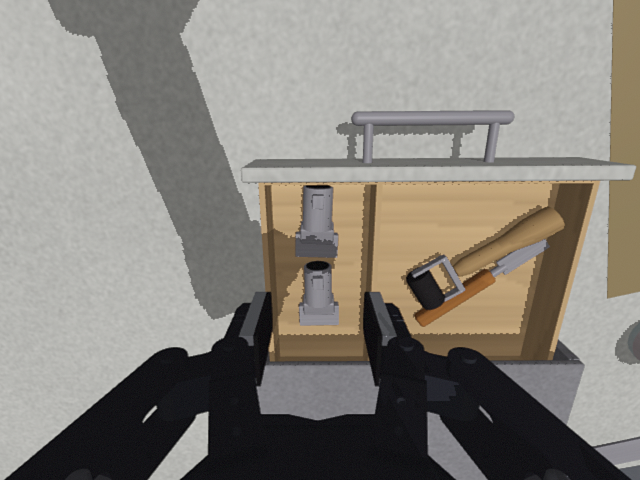

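View pics/t65.png

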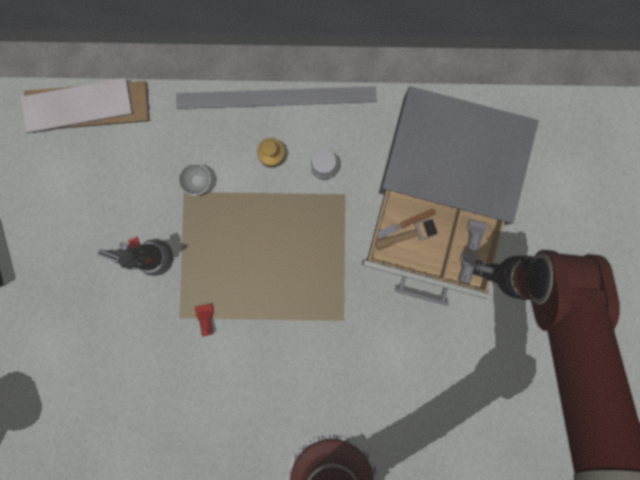

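Run:
```python
from h import *
i=cv2.imread("pics/wrist0.png")[300:480,400:640];cv2.imwrite("pics/w0c.png",cv2.resize(i,None,fx=3,fy=3))
```

```text
(no output)
```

View pics/w0c.png

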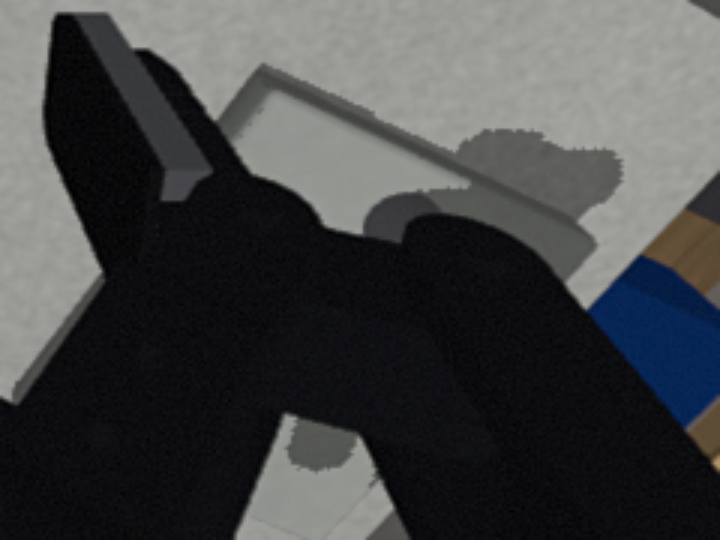

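Run:
```python
from h import *
K=np.array([[340.32,0,317.32],[0,340.32,238.42],[0,0,1]])
im=dict(K=K,rvec=np.array([-2.43425913,1.49868317,0.24663415]),tvec=np.array([-0.64862382,-0.04117329,0.38076057]))
for p in((488,325),(595,383),(630,400),(530,370)):print(p,pl(im,*p,0.01))
w=snap("wrist")
t=snap("top");
for p in((0,0),(639,0),(0,479),(639,479)):print(pl(t,*p,0))
```

```text
(488, 325) [ 0.25093971 -0.83402825  0.01      ]
(595, 383) [ 0.24225113 -1.00995026  0.01      ]
(630, 400) [ 0.24166752 -1.07023588  0.01      ]
(530, 370) [ 0.22050834 -0.92159688  0.01      ]
[1.17308281 0.85479391 0.        ]
[ 1.19875826 -0.76781259  0.        ]
[-0.00414003  0.78790615  0.        ]
[ 0.0155933  -0.73476399  0.        ]
```

Run:
```python
from h import *
p=c2w(-.252,.006,.2);print(p,np.hypot(p[0],p[1]),delta(p,np.radians(75.6)))
```

```text
[ 0.41240918 -0.19051865  0.2       ] 0.45428921381163434 (array([ 0.09671303, -0.11341489, -0.0076964 ]), array([-0.16875653, -0.00584185, -0.31689275]))
```

Emit:
arm_command:
  series:
    - [[0, 0, 0], [0.024, -0.0284, 0], 0]
    - [[0, 0, 0], [0.024, -0.0284, 0], 0]
    - [[0, 0, 0], [0.024, -0.0284, 0], 0]
    - [[0, 0, 0], [0.024, -0.0284, 0], 0]
    - [[0, 0, 0], [0, 0, 0.04], 0]
    - [[0, 0, 0], [0, 0, 0.04], 0]
    - [[0, 0, 0], [0, 0, 0], 0]
    - [[0, 0, 0], [0, 0, 0], 0]

```text
time_s: 45.8
tool_pos: [0.4126, -0.1907, 0.1126]
ee_rot: [-0.002, 0.792, 0.611, -0.001]
contact_force: [0.3, 0.8, 0.1]
grip_width: 0.0
```

Run:
```python
from h import *
o=robot.observe();print(o["tool_pos"],o["q"],o["contact_force"],w2c(o["tool_pos"]))
print(delta(c2w(-.250,.006,.035),np.radians(75.6)))
w=snap("wrist","w70");s=snap("side");crop(s,200,280,260,200,"s70",3)
```

```text
[ 0.41258072 -0.19073139  0.1126415 ] [ 0.83136465  0.57779937 -0.65253495  2.08930352  0.57035298  0.65897734
  1.10606032] [0.32999525 0.7983973  0.12384184] [-0.25178095  0.0058366   0.1126415 ]
(array([8.52307694e-05, 2.02884511e-03, 7.76355408e-02]), array([-0.18338939, -0.06452937, -0.27893081]))
```

View pics/s70.png

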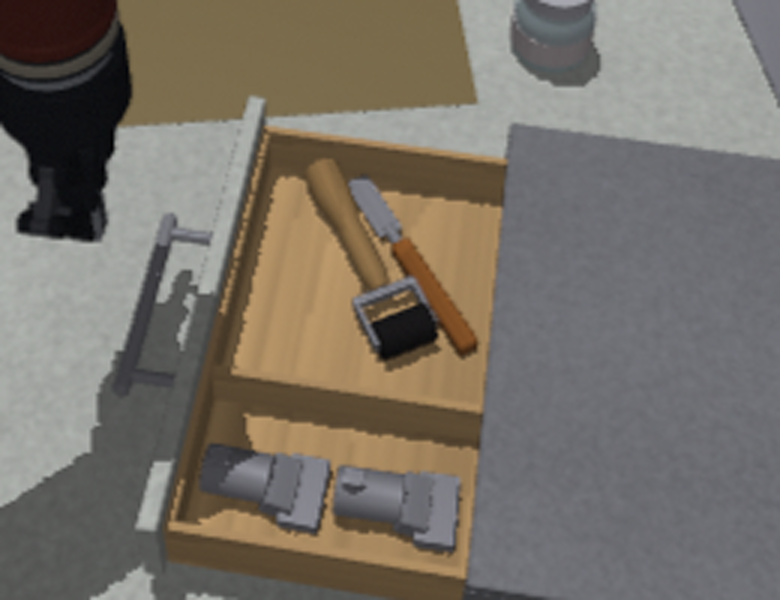

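Emit:
arm_command:
  series:
    - [[0, 0, 0], [0, 0, 0.035], 0]
    - [[0, 0, 0], [0, 0, 0.035], 0]
    - [[0, 0, 0], [0, 0, 0.006], 0]
    - [[0, 0, 0], [0, 0, 0], 0]
    - [[0, 0, 0], [0, 0, 0], 0]

```text
time_s: 46.4
tool_pos: [0.4146, -0.1915, 0.0389]
ee_rot: [0.001, 0.792, 0.611, 0.001]
contact_force: [0.1, 0.6, -0.1]
grip_width: -0.0002
```

Run:
```python
from h import *
o=robot.observe();print(o["tool_pos"],o["q"],o["contact_force"],w2c(o["tool_pos"]))
w=snap("wrist","w71");s=snap("side");crop(s,200,280,260,200,"s71",3)
```

```text
[ 0.41455742 -0.19152045  0.03887679] [ 0.71923978  0.69346719 -0.49781067  2.14552521  0.7355722   0.47218134
  0.96000661] [ 0.08587109  0.55072745 -0.05107261] [-0.24967012  0.00556391  0.03887679]
```

View pics/s71.png

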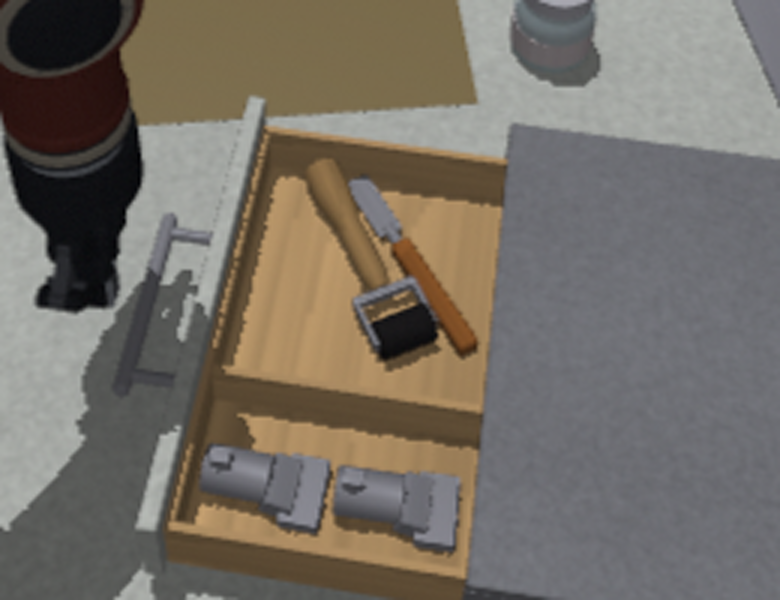

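Emit:
arm_command:
  series:
    - [[0, 0, 0], [0, 0.006, 0], 0]
    - [[0, 0, 0], [0, 0.005, 0], 0]
    - [[0, 0, 0], [0, 0.005, 0], 0]
    - [[0, 0, 0], [0, 0.006, 0], 0]
    - [[0, 0, 0], [0, 0.008, 0], 0]
    - [[0, 0, 0], [0, 0.01, 0], 0]
    - [[0, 0, 0], [0, 0.01, 0], 0]
    - [[0, 0, 0], [0, 0.01, 0], 0]
    - [[0, 0, 0], [0, 0.01, 0], 0]
    - [[0, 0, 0], [0, 0.01, 0], 0]
    - [[0, 0, 0], [0, 0.01, 0], 0]
    - [[0, 0, 0], [0, 0.01, 0], 0]

```text
time_s: 47.7
tool_pos: [0.5107, -0.2165, 0.0372]
ee_rot: [-0.0, 0.792, 0.611, 0.0]
contact_force: [-2.5, 1.2, -0.8]
grip_width: 0.0002
```

Run:
```python
from h import *
o=robot.observe();print(o["tool_pos"],o["contact_force"],w2c(o["tool_pos"]))
s=snap("side");crop(s,200,280,260,200,"s72",3)
```

```text
[ 0.51074131 -0.21646225  0.03723084] [-2.54118901  1.19534055 -0.77695794] [-0.15030524  0.00532568  0.03723084]
```

View pics/s72.png

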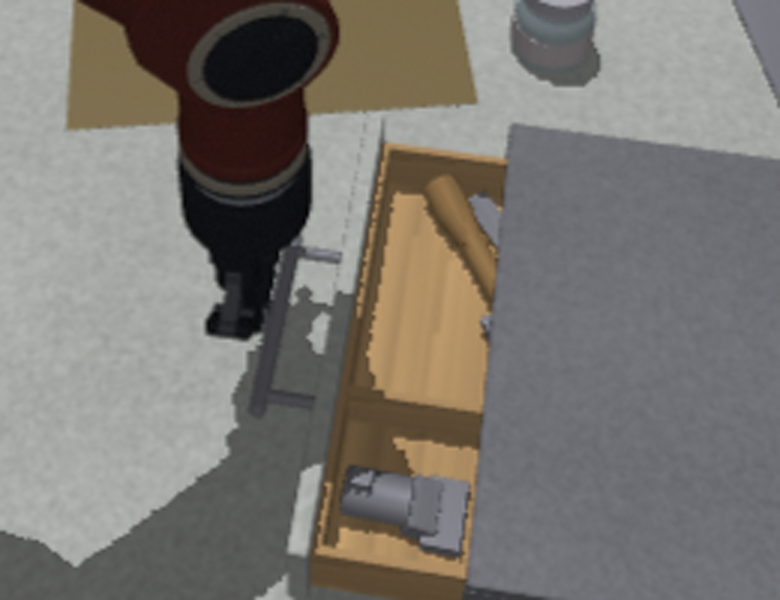

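Emit:
arm_command:
  series:
    - [[0, 0, 0], [0, 0.01, 0], 0]
    - [[0, 0, 0], [0, 0.01, 0], 0]
    - [[0, 0, 0], [0, 0.01, 0], 0]
    - [[0, 0, 0], [0, 0.01, 0], 0]
    - [[0, 0, 0], [0, 0.01, 0], 0]
    - [[0, 0, 0], [0, 0.01, 0], 0]
    - [[0, 0, 0], [0, 0.008, 0], 0]
    - [[0, 0, 0], [0, 0.005, 0], 0]
    - [[0, 0, 0], [0, 0.003, 0], 0]
    - [[0, 0, 0], [0, 0, 0], 0]
    - [[0, 0, 0], [0, 0, 0], 0]

```text
time_s: 48.85
tool_pos: [0.5838, -0.2366, 0.0375]
ee_rot: [0.001, 0.792, 0.611, 0.0]
contact_force: [0.4, -0.4, 0.2]
grip_width: -0.0002
```

Run:
```python
from h import *
o=robot.observe();print(o["tool_pos"],o["contact_force"],w2c(o["tool_pos"]))
s=snap("side");crop(s,200,280,260,200,"s73",3)
```

```text
[ 0.58375214 -0.2365585   0.03751879] [ 0.37728633 -0.44400815  0.17756468] [-0.07459045  0.00401784  0.03751879]
```

View pics/s73.png

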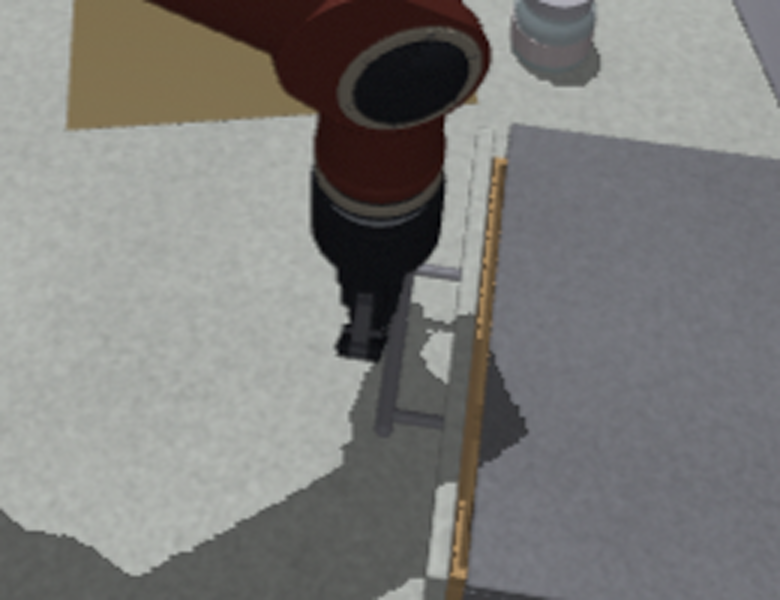

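Emit:
arm_command:
  series:
    - [[0, 0, 0], [0, 0.004, 0], 0]
    - [[0, 0, 0], [0, 0.003, 0], 0]
    - [[0, 0, 0], [0, 0.003, 0], 0]
    - [[0, 0, 0], [0, 0.002, 0], 0]
    - [[0, 0, 0], [0, 0, 0], 0]
    - [[0, 0, 0], [0, 0, 0], 0]

```text
time_s: 49.5
tool_pos: [0.5939, -0.239, 0.0371]
ee_rot: [-0.001, 0.792, 0.611, -0.001]
contact_force: [-3.9, -0.1, 2.5]
grip_width: 0.0001
```

Run:
```python
from h import *
o=robot.observe();print(o["tool_pos"],o["contact_force"],w2c(o["tool_pos"]))
s=snap("side");crop(s,330,310,120,180,"s74",4)
```

```text
[ 0.59387277 -0.23903494  0.03710989] [-3.8679382  -0.13582746  2.46286281] [-0.06417191  0.0041361   0.03710989]
```

View pics/s74.png

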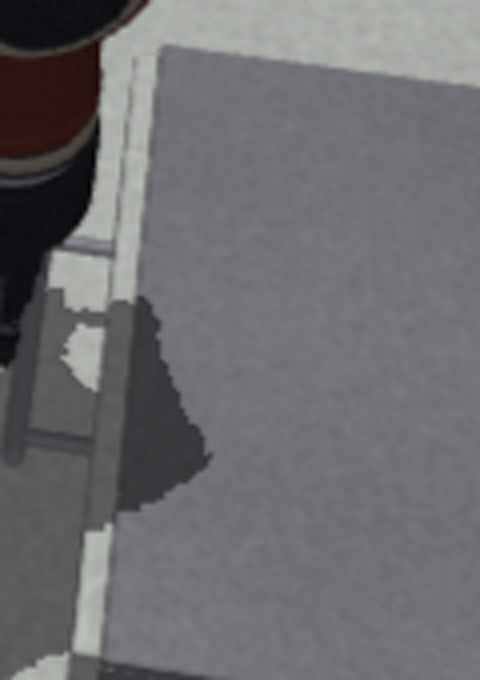

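Emit:
arm_command:
  series:
    - [[0, 0, 0], [0, 0.003, 0], 0]
    - [[0, 0, 0], [0, 0.003, 0], 0]
    - [[0, 0, 0], [0, 0, 0], 0]
    - [[0, 0, 0], [0, 0, 0], 0]

```text
time_s: 49.95
tool_pos: [0.5939, -0.2391, 0.0369]
ee_rot: [-0.005, 0.792, 0.611, -0.006]
contact_force: [-14.7, 3.8, 11.6]
grip_width: -0.0001
```

Run:
```python
from h import *
o=robot.observe();print(o["tool_pos"],o["contact_force"],w2c(o["tool_pos"]))
```

```text
[ 0.59393926 -0.23905672  0.03691908] [-14.7428553    3.8374742   11.58346889] [-0.0641021   0.00413154  0.03691908]
```

Emit:
arm_command:
  series:
    - [[0, 0, 0], [0, -0.015, 0], 0]
    - [[0, 0, 0], [0, -0.025, 0], 0]
    - [[0, 0, 0], [0, -0.025, 0], 0]
    - [[0, 0, 0], [0, 0, -0.045], 0]
    - [[0, 0, 0], [0, 0, -0.045], 0]
    - [[0, 0, 0], [0, 0, -0.045], 0]
    - [[0, 0, 0], [0, 0, -0.045], 0]
    - [[0, 0, 0], [0, 0, 0], 0]

```text
time_s: 50.75
tool_pos: [0.5442, -0.2238, 0.225]
ee_rot: [0.007, 0.792, 0.611, 0.006]
contact_force: [0.9, 0.2, -0.0]
grip_width: 0.0002
```

Run:
```python
from h import *
o=robot.observe();print(o["tool_pos"],o["contact_force"],w2c(o["tool_pos"]))
s=snap("side","s80");crop(s,230,80,100,130,"s80c",5);t=snap("top");crop(t,80,210,100,75,"t80c",8);cv2.imwrite("pics/t80.png",t["pixels"][:,:,::-1]);crop(s,330,310,120,170,"s80d",4)
```

```text
[ 0.54424781 -0.22384035  0.22497137] [ 0.87768644  0.22641283 -0.01488783] [-0.11601656  0.00651209  0.22497137]
```

View pics/s80.png

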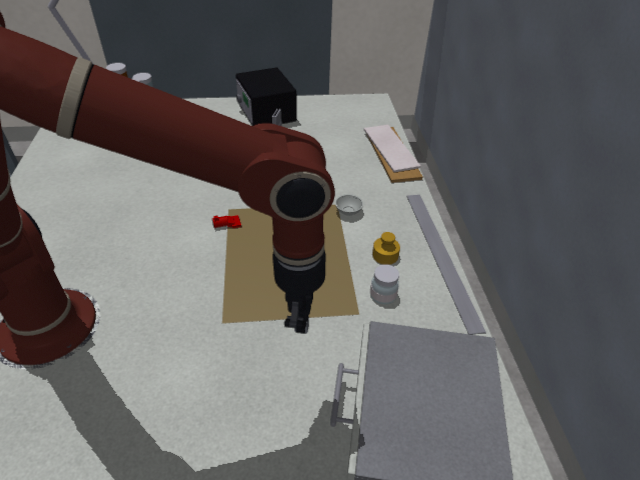

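View pics/t80c.png

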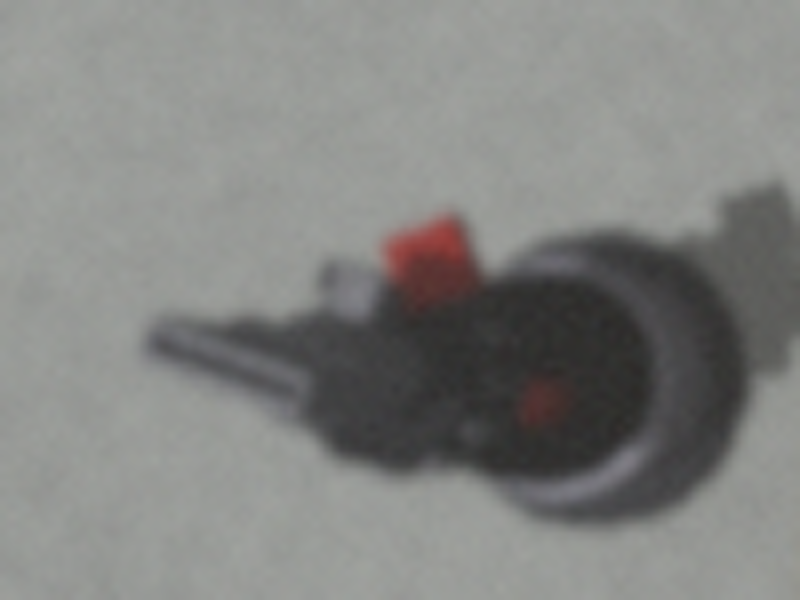

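View pics/s80d.png

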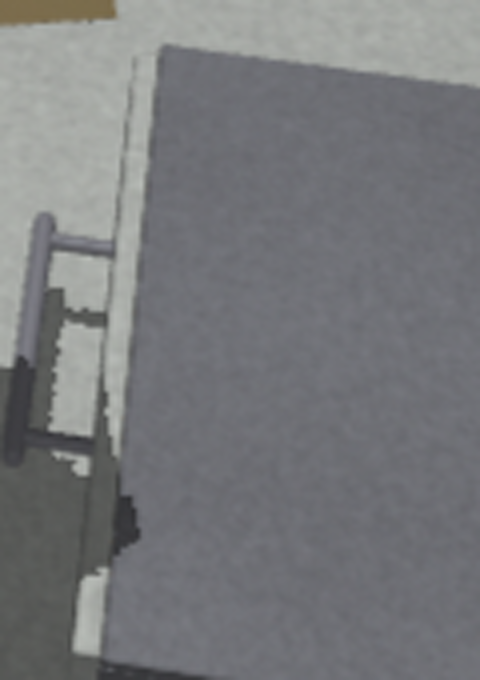

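View pics/t80.png

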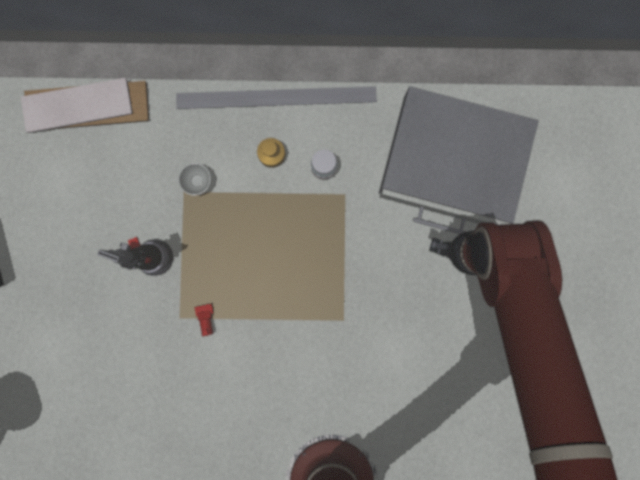

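Run:
```python
from h import *
t=snap("top");T=lambda x,y:(80+x/8-.44,210+y/8-.44)
a=pl(t,*T(160,335),.26);b=pl(t,*T(305,387),.26);d=a-b;print(np.linalg.norm(d),np.degrees(np.arctan2(d[1],d[0])),(a+b)/2)
ax=(a+b)/2
for p in((455,215),(382,250),(478,283)):
  q=pl(t,*T(*p),.162);d=q-ax;print(q,np.hypot(d[0],d[1]),np.degrees(np.arctan2(d[1],d[0])))
p=pl(t,*T(382,250),.165);q=pl(t,*T(478,283),.165);d=p-q;print("pointer side corners dir",np.degrees(np.arctan2(d[1],d[0]))-90)
e=pl(t,*T(345,272),.199);d=e-ax;print("ear",np.degrees(np.arctan2(d[1],d[0])),np.hypot(d[0],d[1]))
```

```text
0.036983602372428134 71.26356799373286 [0.5294936  0.43708159 0.26      ]
[0.5699934  0.42342213 0.162     ] 0.042741245544437326 -18.637829345224727
[0.56045135 0.44234344 0.162     ] 0.03140173996881238 9.646302349454615
[0.55208842 0.41665299 0.162     ] 0.03046068543625738 -42.117615323668794
pointer side corners dir -18.031469040534873
ear -1.3854691797770806 0.02371823068512826
```

Run:
```python
from h import *
t=snap("top")
for az in(-19,-1.4):
  a=np.radians(az)
  for r,l in((.027,0),(.027,.008),(.027,-.008),(.014,0)):
    P=[.5285+r*np.cos(a)-l*np.sin(a),.437+r*np.sin(a)+l*np.cos(a),.199]
    u=proj(t,[P])[0];print(az,r,l,(u-[80,210]+.44)*8)
```

```text
-19 0.027 0 [377.7433044  269.23228363]
-19 0.027 0.008 [348.43199246 258.58783934]
-19 0.027 -0.008 [407.06367777 279.88001858]
-19 0.014 0 [359.16177266 317.26918543]
-1.4 0.027 0 [346.02401947 263.03479651]
-1.4 0.027 0.008 [314.62797308 261.81829256]
-1.4 0.027 -0.008 [377.41986383 264.25129263]
-1.4 0.014 0 [342.70155608 314.05097855]
```

Run:
```python
from h import *
print(delta([.557,.430,.335],np.radians(75.6)))
```

```text
(array([ 0.63758373, -0.14754426, -0.11858225]), array([-0.04111297, -0.01303463, -0.30601355]))
```

Emit:
arm_command:
  series:
    - [[0, 0, 0], [0, 0, -0.04], 0]
    - [[0, 0, 0], [0, 0, -0.04], 0]
    - [[0, 0, 0], [0, 0, -0.04], 0]
    - [[0, 0, 0], [0.0425, -0.0098, 0], 0]
    - [[0, 0, 0], [0.0425, -0.0098, 0], 0]
    - [[0, 0, 0], [0.0425, -0.0098, 0], 0]
    - [[0, 0, 0], [0.0425, -0.0098, 0], 0]
    - [[0, 0, 0], [0.0425, -0.0098, 0], 0]
    - [[0, 0, 0], [0.0425, -0.0098, 0], 0]
    - [[0, 0, 0], [0.0425, -0.0098, 0], 0]
    - [[0, 0, 0], [0.0425, -0.0098, 0], 0]
    - [[0, 0, 0], [0.0425, -0.0098, 0], 0]

```text
time_s: 52.15
tool_pos: [0.5497, 0.1697, 0.3353]
ee_rot: [-0.0, 0.792, 0.611, -0.001]
contact_force: [0.4, 0.4, -0.7]
grip_width: 0.0002
```

Emit:
arm_command:
  series:
    - [[0, 0, 0], [0.0425, -0.0098, 0], 0]
    - [[0, 0, 0], [0.0425, -0.0098, 0], 0]
    - [[0, 0, 0], [0.0425, -0.0098, 0], 0]
    - [[0, 0, 0], [0.0425, -0.0098, 0], 0]
    - [[0, 0, 0], [0.0425, -0.0098, 0], 0]
    - [[0, 0, 0], [0.0425, -0.0098, 0], 0]
    - [[0, 0, 0], [0, 0, 0], 0]
    - [[0, 0, 0], [0, 0, 0], 0]
    - [[0, 0, 0], [0, 0, 0], 0]

```text
time_s: 53.05
tool_pos: [0.5586, 0.4285, 0.336]
ee_rot: [0.001, 0.792, 0.61, -0.001]
contact_force: [0.9, -0.6, -0.7]
grip_width: 0.0
```

Run:
```python
from h import *
o=robot.observe();print(o["tool_pos"],o["q"])
w=snap("wrist","w90");print(proj(w,[[.5285,.437,.26]]))
```

```text
[0.55860414 0.4284897  0.33599318] [-0.37680897  0.73249861 -0.72771808  1.03531207  0.46255395  1.52293451
  0.32559809]
[[317.65000014 205.12973251]]
```

View pics/w90.png

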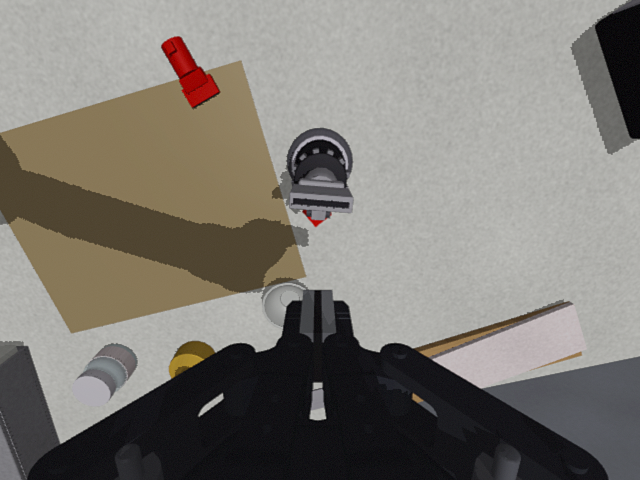

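Run:
```python
from h import *
i=cv2.imread("pics/w90.png")[120:240,265:375];cv2.imwrite("pics/w90c.png",cv2.resize(i,None,fx=6,fy=6,interpolation=cv2.INTER_CUBIC)[:600] if 0 else cv2.resize(i[40:],None,fx=7,fy=7,interpolation=cv2.INTER_CUBIC))
```

```text
(no output)
```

View pics/w90c.png

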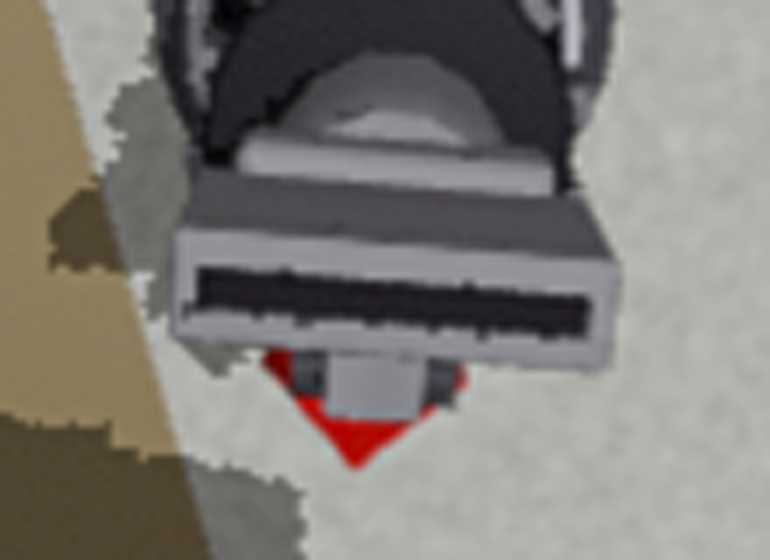

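Run:
```python
from h import *
w=snap("wrist");P=lambda x,y:(265+x/7-.43,160+y/7-.43)
c=[pl(w,*P(*p),.26) for p in((173,229),(620,263),(610,372),(170,337))];ax=sum(c)/4
d=(c[1]+c[2]-c[0]-c[3])/2;print("lip x-axis",np.degrees(np.arctan2(d[1],d[0]))-90,ax,np.linalg.norm(d))
print([np.degrees(np.arctan2(*(v)[1::-1]))-90 for v in (c[1]-c[0],c[2]-c[3])])
for A in (ax,np.array([.5285,.437,0])):
  t=pl(w,*P(354,471),.162)-A;print("ptr",np.hypot(*t[:2]),np.degrees(np.arctan2(t[1],t[0])))
  e=(pl(w,*P(322,417),.199)+pl(w,*P(419,420),.199))/2-A;print("ear",np.hypot(*e[:2]),np.degrees(np.arctan2(e[1],e[0])))
a=pl(w,*P(322,416),.199);b=pl(w,*P(419,421),.199);d=b-a;print(np.degrees(np.arctan2(d[1],d[0]))-90)
# pointer diamond side corners
a=pl(w,*P(263,360),.162);b=pl(w,*P(467,380),.162);d=b-a;print("ptr corners",np.degrees(np.arctan2(d[1],d[0]))-90)
```

```text
lip x-axis -19.348370886336383 [0.52782221 0.439046   0.26      ] 0.04166696716423709
[np.float64(-19.213933441992808), np.float64(-19.48288976796546)]
ptr 0.046300230112095164 -20.303057847352733
ear 0.028384675255156578 -19.161763184782345
ptr 0.04498614010715891 -18.158144403331843
ear 0.02712683018268695 -15.547247234164898
-17.870922618699723
ptr corners -20.57545455046011
```

Run:
```python
from h import *
print(robot.observe()["time_s"],robot.job_done())
```

```text
the job is handed in; nothing more can be done
53.15 None
```

The job is handed in at 53 s on the robot's clock. I turned the nozzle clockwise by about 80°, until its ear stood over the pointer. Then I opened the drawer, laid the spatula and roller flat in the wide bay and both grey spare nozzles flat in the narrow bay, and pushed the drawer shut.

- **Nozzle:** in the last wrist picture the lip points to -19.3°, and the pointer reads between -18° and -20.6° depending on the method. The ear itself read -15.5° to -19.2°, depending on which axis estimate I used. One earlier ear reading from the blurred top view (-1.4°) disagreed. The close-up did not support it, so I ignored it.
- **Drawer:** everything was lying flat in its bay in the last picture before the push. At the end the drawer stopped moving while the force rose to about 15 N, and no wood shows at the front in the side view. I could not see inside once it was shut.
- **Other things:** the jar, weight, dish and red lookalike nozzle were never touched and look unmoved. I saw no folder on the bench. I did not see any item knocked aside or any slip of the grip.

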